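# Take the element out of a spring-loaded strainer housing

### The job

Open the slanted strainer housing: push its sprung cap down against the catch, twist it anticlockwise until it is free and set the cap down in the steel tray. Then draw the strainer element out of the housing and stand it upright on its foot in the tray as well. Leave the other things on the table where they are.

Things in the scene. Friction and masses are not known exactly. Their poses are not given: they have to be found in the camera images.
- neck (a point): Centre of the housing's mouth, in the plane of its flat aluminium rim (74 mm outside diameter, 168 mm above the table). z = the neck's axis, pointing out, always 30 degrees from vertical, leaning to the housing's -x; y is level, x completes the frame. The bore is 43 mm wide, with two slots at its +x and -x sides, where the cap's lugs can come out
- housing: Fixed strainer housing: slanted aluminium tube, 60 mm thick, 145 mm long, on a dark steel base plate (170 x 130 x 12 mm), a pipe port on either side. Origin on the table straight below the mouth; z up; the neck leans to -x, roughly towards the robot; tube and plate run back to +x (plate x = -35 to +135 mm)
- cap: Loose bayonet cap, 0.12 kg: steel disc, 66 mm diameter, 8 mm thick; on it a dark grip bar (see cap_bar); below it a plug, 38 mm diameter, 26.5 mm long, with two lugs (58 mm over both). Origin: centre of the disc's underside; z = its axis, towards the bar. At the start locked, disc 9.5 mm above the rim, axes parallel to neck's. In the tray it can stand on its plug
- cap_bar (a point): Centre of the cap's upright grip bar: 62 mm long (x), 16 mm thick (y), its top 39 mm and this point 25 mm above the disc's underside; z = the cap's axis. At the start x is 30 degrees anticlockwise of the neck's x (seen from outside). Rounded edges
- follower (a joint): Spring plate under the element, m along the neck's axis: 0 locked, -0.0095 with the cap pressed till its disc meets the rim (10 to 13 N; the catch clears at about -0.0055). Keep the cap down and turn it 60 degrees anticlockwise (a stop follows 6 degrees later): lugs are under the slots, the spring lifts cap and element to +0.05. Let go, the cap may fall off
- element: Loose strainer element, 0.12 kg: ribbed cylinder, 40 mm diameter, 70 mm high, with a round pull stub on top, 18 mm diameter, 25 mm high. Origin: centre of its foot; z = its axis, towards the stub. At the start hidden under the cap, foot 112 mm below the rim. Cap off, it rises 50 mm along the neck: shoulder 8 mm, stub top 33 mm above the rim. Draw it 62 mm more along the axis to free it
- tray: Fixed open tray of plain steel, 150 (x) x 210 (y) x 25 mm high, walls and floor 4 mm thick, on the table on the other side from the housing. Origin: centre of its underside; z up, y along its long side. Room for the cap in one half of its length and the element in the other (50 mm either side of the middle)
- wax_tin: Bystander: flat round tin, 70 mm diameter, 25 mm high; origin under its centre
- sanding_block: Bystander: brown sanding block, 58 x 95 x 27 mm, between housing and tray; origin under its centre
- castor: Bystander: castor wheel on its plate, 55 x 75 x 84 mm, to the right; origin under its centre
- tape_measure: Bystander: tape measure, 42 x 88 x 62 mm, to the left; origin under its centre
Not all that is in view belongs to the job. What is shaped like the cap but green, orange or pink is not meant.

How it is judged:
On the way, in this order (a step that is already met when the one before it is completed fails the run):
1. the cap is turned free and lifted clear of the neck (distance between cap and neck above 0.075 m), for 0.1 s.
2. the cap lies released in the tray (x of cap in the frame of tray between -0.072 and 0.072 m and y of cap in the frame of tray between -0.102 and 0.102 m and z of cap in the frame of tray between 0 and 0.05 m and contact force between the fingers and cap below 0.1 N and linear speed of cap below 0.03 m/s), for 0.2 s.
3. the element is drawn out of the housing (z of element in the frame of neck above 0.005 m), for 0.1 s.
At the end, for the whole second after the job is handed in: The cap lies at rest in the tray (its origin inside the tray's walls and less than 50 mm above its underside), and the element stands at rest on its foot on the tray's floor, inside the walls, within 0.15 rad (about 9 degrees) of upright; both are released (all of step 2 and x of element in the frame of tray between -0.072 and 0.072 m and y of element in the frame of tray between -0.102 and 0.102 m and z of element in the frame of tray below 0.012 m and angle between element's own z axis and vertical below 0.15 rad and contact force between the fingers and element below 0.1 N and linear speed of element below 0.03 m/s); the robot touches nothing.
It fails at once if the flat tin is moved more than 40 mm (distance of wax_tin from where it was at the start of the episode above 0.04 m).
It fails at once if the sanding block is moved more than 40 mm (distance of sanding_block from where it was at the start of the episode above 0.04 m).
It fails at once if the castor is moved more than 40 mm (distance of castor from where it was at the start of the episode above 0.04 m).
It fails at once if the tape measure is moved more than 40 mm (distance of tape_measure from where it was at the start of the episode above 0.04 m).
It also fails if it takes over 70 s, if anything falls off the work surface, if the arm or the gripper's body presses on something with over 40 N, if the wrist force passes 120 N, or if a joint passes its speed limit or range.

### The arm

A 6-joint arm with a two-finger parallel gripper is mounted at the origin on a cart in front of the work surface, level with it; the furniture and walls round the work are solid. World frame = base frame: x ahead of the robot, y to its left, z up, the work surface at z = 0. Lengths are in m, angles in rad, forces in N, time in s.
With the tool pointing down it reaches from about 0.4 to 0.825 m from the base axis. Payload 7 kg.
Tool frame: the origin (TCP) lies on the centre line of the jaws, within the pads' length; the fingertips stand tip_reach ahead of it and the grasp point (between the pads) is the TCP (tip_reach is the distance from the TCP to the fingertips, in m); z points along the fingers, y is the line along which they close (so a half turn about z gives the same grasp; the last joint's range is limited). The gripper opens to 88 mm and grips with 3 to 60 N. Pads are 19 mm wide; open, the fingers measure 130 mm over their backs; the gripper's body (78 mm by 193 mm) begins 47 mm behind the grasp point.
Start: joints at [1.626, 0.359, 0.012, 0, -1.224, -0.288], TCP at [0.156, 0.657, 0.246] pointing down, gripper open.
Joint ranges: [-3.07, 3.07], [-1.43, 2.12], [-1.02, 1.25], [-3.03, 1.67], [-3.05, -0], [-3.03, 3.03]. Speed limits (rad/s): [2.39, 2.39, 3.01, 3.14, 3.14, 3.14].

### API

Orientations are given as [roll, pitch, yaw] about the fixed x, y, z axes, in that order (R = Rz(yaw) Ry(pitch) Rx(roll)).
In Python, from station import get_state, grab_frame, calibration, job_done, find_in, mark_of, tip_reach gives the robot as it stands.
- The arm moves only by the shell command python3 -m handwheel 'ROWS' [OPENING] [FORCE]. ROWS is JSON, a list of rows, each an object with "delta_pos": the shift along the world's x, y, z in units of 30 mm (1.0 is 30 mm), a list of three; "dr": the turn, a rotation vector about the world's x, y, z in degrees, a list of three. In form: [{"delta_pos": [tx, ty, tz], "dr": [rx, ry, rz]}, ...]. A call has 1 to 10 rows; each row shifts and turns the commanded pose from where the row before left it; what a row does not reach is not made up. A row lasts 1/10 s, in which the tool goes at most 50 mm and 8.59 degrees, less where a joint would pass 70% of its speed; a pose out of reach is approached as far as the arm can. A call is refused whole if a number of a shift passes 1 or a number of a turn 8.59, either way. A call with a gripper value outside its range is refused whole. OPENING is the closure, from -1 (fully open) to 1 (shut), set as the call begins (- or left out, the last holds). The fingers move at their own pace and stop on an object; FORCE is the grip in N (left out, the last holds). Time passes only in rows, so rows that do not move let the fingers close. It gives the time, the measured TCP pose, the force, the opening and the grip force at its end, in the units of the state.
- get_state(): the state, without advancing time (a new reading comes with each control period).
- grab_frame(name): name is "side" or "top"; returns the picture (400x640x3 uint8, red, green, blue); there is no depth.
- calibration(name): a dict with "fx", "fy", "cx", "cy" (pixels), "extrinsics" (4x4, takes a point from world to camera coordinates). Camera axes: x right, y down, z forward; pixel columns grow to the right and rows downward; lengths in m; the calibration is good to about 2 mm. A picture is of the moment at which its call begins. calibration takes no time and is no camera call.
- job_done(): hands the job in; it is judged then, once.
Trained networks look in the newest picture that a camera, given by its name, has taken for a name from the list of things; names that differ only in an ending like _2 or _b are one class to them, and where a whole thing is asked for, a point or a joint stands for the part that bears it (a point fixed in the world has none). Each returns a list of dicts, best first, with "conf" (0 to 1); they miss things now and then, are a little off and sometimes report something else, mostly with a low value. They report only what shows in the picture. A call takes as long as a camera call. They do not tell look-alikes from the thing itself.
- find_in(camera, query): "location" ([column, row] in pixels, amid what is visible of it).
- mark_of(camera, query): "location" ([column, row] in pixels: a listed point, or the origin of a listed thing).
The state is a dict: "t": time; "q": joint angles; "qd": joint speeds; "joint_efforts": joint torques, N m; "eef_pos": TCP position; "ee_rot": TCP orientation; "force": force on the tool from outside, world axes, zero at the start; "moment": the same for the moment, N m; "width": finger opening in m; "gripper_force": force on a finger pad.
Only numpy, scipy, OpenCV 4.12 (cv2) and the standard library are available. Lean on these libraries where they do the work, as an engineer would, in place of code of your own. Each camera call takes 0.05 s, during which the arm holds its last target. There are 200 camera calls.

## Working session

There is one attempt and no reset: what is moved stays moved. The work goes in short steps, Python scripts to look and compute and a shell command to move; the robot and the scene stay as the last step left them, time stands still between calls to the robot, and variables do not carry over. Pictures are saved under pics/ and viewed, at most 12 in all, crops included, and the job is handed in when it is done.

```bash
mkdir -p pics; python3 - <<'E'
from station import *
import cv2,numpy as np
s=get_state();print({k:np.round(v,3).tolist() for k,v in s.items()},tip_reach)
for c in("side","top"):
    f=grab_frame(c);cv2.imwrite(f"pics/{c}0.png",f[:,:,::-1])
    k=calibration(c);print(c,k["fx"],k["cx"],k["cy"],np.round(k["extrinsics"],3).tolist())
    for q in("neck","housing","cap","cap_bar","tray","wax_tin","sanding_block","castor","tape_measure"):
        print(q,[(np.round(d["location"],1).tolist(),round(d["conf"],2)) for d in mark_of(c,q)[:3]])
E
```

```text
{'t': 0.0, 'q': [1.626, 0.359, 0.011, -0.0, -1.224, -0.288], 'qd': [-0.001, 0.0, 0.001, -0.002, 0.0, -0.001], 'joint_efforts': [0.002, -58.272, 29.306, 6.997, 0.007, -0.0], 'eef_pos': [0.156, 0.656, 0.245], 'ee_rot': [3.14, -0.0, -0.233], 'force': [0.544, -0.209, -0.333], 'moment': [0.025, 0.022, 0.016], 'gripper_force': 0.0, 'width': 0.088} 0.019
side 436.83985604149166 326.0666076628274 198.82613829399804 [[-0.936, -0.35, -0.023, 0.483], [-0.116, 0.373, -0.921, 0.184], [0.331, -0.859, -0.39, 1.824], [0.0, 0.0, 0.0, 1.0]]
neck [([313.3, 206.4], 0.96)]
housing [([310.2, 243.4], 0.65)]
cap [([302.5, 255.3], 0.77), ([311.7, 202.8], 0.75), ([334.2, 245.8], 0.47)]
cap_bar [([300.6, 249.0], 0.8), ([337.0, 240.0], 0.54), ([317.5, 200.4], 0.47)]
tray [([337.4, 202.0], 0.96)]
wax_tin [([309.0, 242.5], 0.48)]
sanding_block []
castor [([326.8, 186.2], 0.46)]
tape_measure [([255.4, 281.3], 0.74)]
top 426.67024116155244 311.0463570652419 198.9211320264637 [[-0.017, -1.0, -0.013, 0.045], [-0.991, 0.019, -0.133, 0.496], [0.133, 0.01, -0.991, 1.473], [0.0, 0.0, 0.0, 1.0]]
neck [([265.9, 195.1], 0.83)]
housing [([271.4, 198.9], 0.88)]
cap [([264.3, 191.4], 0.74), ([260.4, 261.4], 0.68), ([265.3, 230.9], 0.57)]
cap_bar [([264.5, 228.7], 0.84), ([225.9, 203.4], 0.84), ([262.8, 195.5], 0.69)]
tray [([396.7, 184.3], 0.91)]
wax_tin [([324.7, 226.2], 0.8)]
sanding_block [([318.5, 165.1], 0.78)]
castor [([446.3, 143.8], 0.68)]
tape_measure [([181.5, 176.9], 0.67)]
```

```bash
python3 - <<'E'
import cv2
a=cv2.imread("pics/top0.png");b=cv2.imread("pics/side0.png")
cv2.imwrite("pics/t1.png",cv2.resize(a[110:300,150:500],None,fx=2.28,fy=2.28,interpolation=3))
cv2.imwrite("pics/s1.png",cv2.resize(b[150:320,210:410],None,fx=3.5,fy=3.5,interpolation=3))
E
```

```text
(no output)
```

View pics/t1.png

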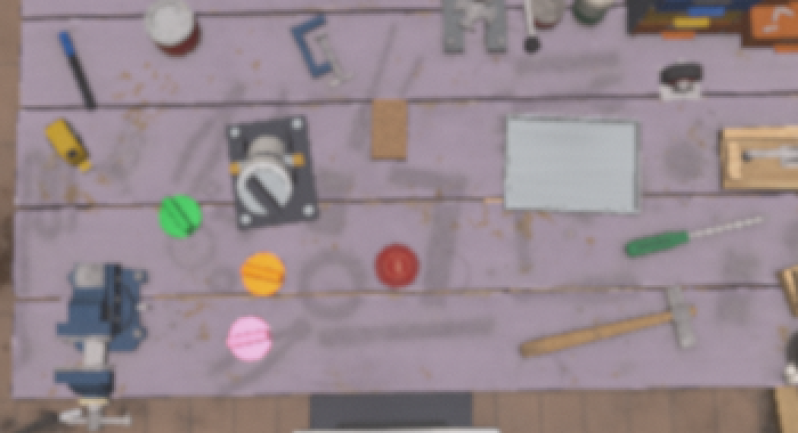

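View pics/s1.png

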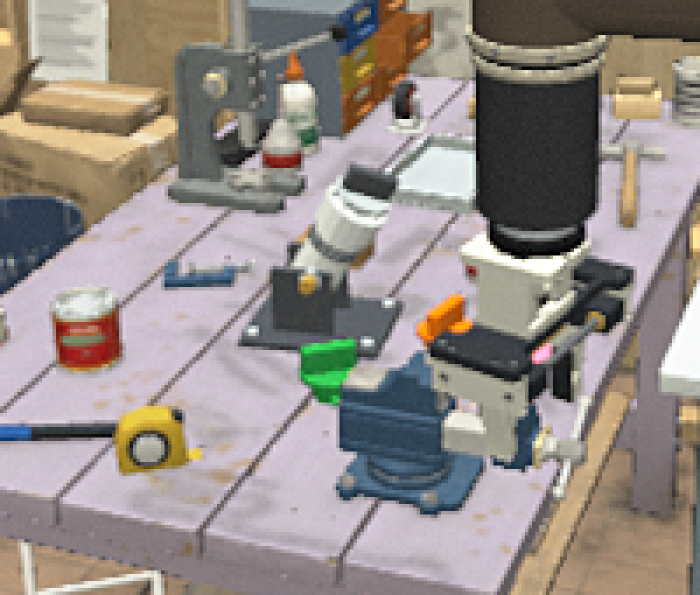

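The top view shows the housing plate at about full-frame (269,185), the real cap at (266,192) with a dark bar, and the tray centre at (400,182). The green, orange and pink caps are look-alikes. The side view shows the cap on the neck at about (313,205).

```bash
cat >h.py <<'E'
from station import *
import cv2,numpy as np
from scipy.spatial.transform import Rotation as R
def P(c):
    k=calibration(c);return np.array([[k["fx"],0,k["cx"]],[0,k["fy"],k["cy"]],[0,0,1]])@np.array(k["extrinsics"])[:3]
def proj(c,X):
    v=P(c)@np.append(X,1);return v[:2]/v[2]
def onplane(c,uv,z):
    M=P(c);H=np.c_[M[:,0],M[:,1],M[:,2]*z+M[:,3]];w=np.linalg.solve(H,[*uv,1]);return w[:2]/w[2]
def tri(a,b):
    X=cv2.triangulatePoints(P("side"),P("top"),np.float64(a).reshape(2,1),np.float64(b).reshape(2,1)).ravel();return X[:3]/X[3]
E
python3 - <<'E'
from h import *
a=cv2.imread("pics/top0.png")
X=tri((313.3,206.4),(265.9,195.1));print("neck tri",X, proj("side",X),proj("top",X))
print("neck plane z=.168",onplane("top",(265.9,195.1),.168),"side",onplane("side",(313.3,206.4),.168))
print("housing",onplane("top",(271.4,198.9),0),"tray",onplane("top",(396.7,184.3),0),onplane("side",(337.4,202),0))
g=cv2.cvtColor(a,cv2.COLOR_BGR2HSV)
def rect(m,z,box):
    mm=np.zeros_like(m);x0,y0,x1,y1=box;mm[y0:y1,x0:x1]=m[y0:y1,x0:x1]
    n,l,st,_=cv2.connectedComponentsWithStats(mm.astype(np.uint8));i=1+np.argmax(st[1:,4])
    c=np.argwhere(l==i)[:,::-1]
    h=cv2.convexHull(c.astype(np.float32)).reshape(-1,2)
    w=np.array([onplane("top",p,z) for p in h],np.float32)
    print(st[i],cv2.minAreaRect(w))
rect((g[...,2]<105),.012,(245,155,295,215))
rect((g[...,1]<28)&(g[...,2]>120),.025,(360,150,440,215))
for q,z in(("wax_tin",(324.7,226.2)),("sanding",(318.5,165.1)),("castor",(446.3,143.8)),("tape",(181.5,176.9))):print(q,onplane("top",z,0))
cv2.imwrite("pics/hs.png",cv2.resize(a[150:225,240:310],None,fx=8,fy=8,interpolation=2))
E
```

```text
neck tri [0.49610636 0.1796523  0.17645543] [314.09876172 206.52206072] [265.54570958 194.08940309]
neck plane z=.168 [0.49404784 0.17951682] side [0.50708722 0.16190869]
housing [0.50428257 0.1793231 ] tray [ 0.54893439 -0.27473265] [ 0.55721788 -0.27665073]
[250 162  40  49 720] ((0.5518497824668884, 0.18545083701610565), (0.16556763648986816, 0.1237238422036171), 7.311826229095459)
[ 360  150   80   65 4835] ((0.5539016723632812, -0.2815069556236267), (0.28624477982521057, 0.23146945238113403), 88.82334899902344)
wax_tin [ 0.40207594 -0.01110197]
sanding [0.62543832 0.00668319]
castor [ 0.69552483 -0.46236075]
tape [0.59156141 0.50736891]
```

View pics/hs.png

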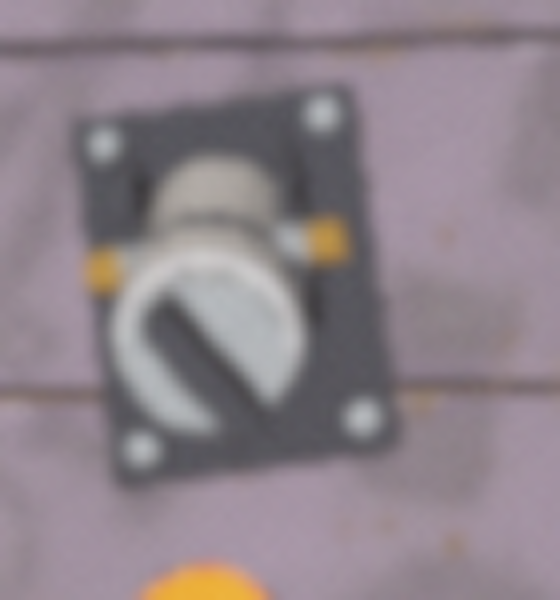

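The top crop confirms the yaw (about 7.3°) and the bar direction, with the rim circle centred at about px (266,192). I'll overlay the model to refine x and y.

```bash
cat >>h.py <<'E'
def neckR(yaw): return R.from_euler('z',yaw,degrees=True).as_matrix()@R.from_euler('y',-30,degrees=True).as_matrix()
def circ(c,o,N,r,h):
    t=np.linspace(0,2*np.pi,72);return np.array([proj(c,o+N@[r*np.cos(a),r*np.sin(a),h]) for a in t])
E
python3 - <<'E'
from h import *
N=neckR(7.3);o=np.array([.501,.179,.168]);t=np.deg2rad(30)
ims=[]
for c,(x0,y0,w,h),s in(("top",(240,150,70,75),7),("side",(285,185,55,75),7)):
    a=cv2.imread(f"pics/{c}0.png")[y0:y0+h,x0:x0+w];a=cv2.resize(a,None,fx=s,fy=s,interpolation=2)
    f=lambda p:np.int32(((p-[x0,y0])+.5)*s).reshape(-1,1,2)
    cv2.polylines(a,[f(circ(c,o,N,.037,0))],True,(0,0,255))
    cv2.polylines(a,[f(circ(c,o,N,.033,.0175))],True,(0,255,0))
    B=np.array([proj(c,o+N@[np.cos(t)*u-np.sin(t)*v,np.sin(t)*u+np.cos(t)*v,.0485]) for u,v in((-.031,-.008),(.031,-.008),(.031,.008),(-.031,.008))])
    cv2.polylines(a,[f(B)],True,(255,255,0))
    H=R.from_euler('z',7.3,degrees=True).as_matrix();g=o*[1,1,0]
    B=np.array([proj(c,g+H@[u,v,.012]) for u,v in((-.035,-.065),(.135,-.065),(.135,.065),(-.035,.065))])
    cv2.polylines(a,[f(B)],True,(255,0,0));ims.append(a)
cv2.imwrite("pics/ov.png",np.hstack(ims));print(np.hstack(ims).shape)
a=cv2.imread("pics/top0.png")[150:215,360:440];ly=[]
E
```

```text
(525, 875, 3)
```

View pics/ov.png

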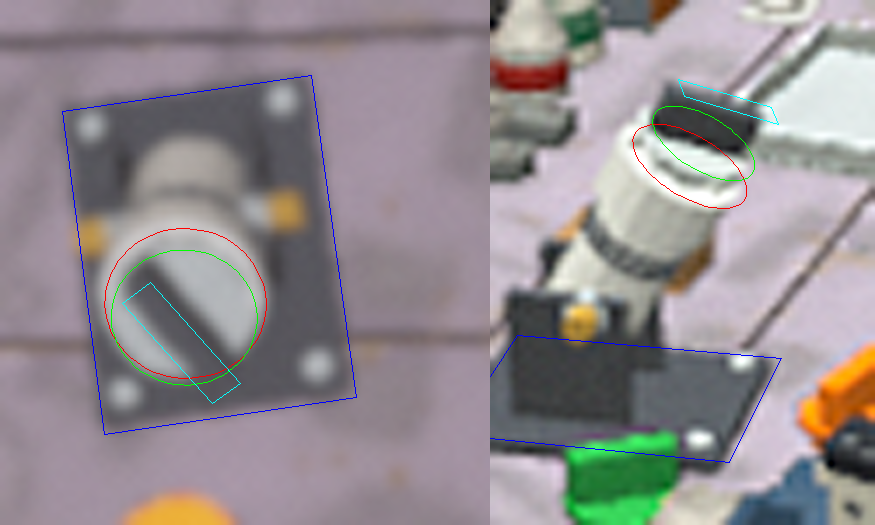

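```bash
r='{"delta_pos":[0.566,-0.953,0.2],"dr":[0,0,-7.609]}'; 
python3 -m handwheel '[{"delta_pos":[0.566,-0.953,0.25],"dr":[0,0,-7.609]},{"delta_pos":[0.566,-0.953,0.25],"dr":[0,0,-7.609]},{"delta_pos":[0.566,-0.953,0.25],"dr":[0,0,-7.609]},{"delta_pos":[0.566,-0.953,0.25],"dr":[0,0,-7.609]},{"delta_pos":[0.566,-0.953,0.25],"dr":[0,0,-7.609]},{"delta_pos":[0.566,-0.953,0.25],"dr":[0,0,-7.609]},{"delta_pos":[0.566,-0.953,0],"dr":[0,0,-7.609]},{"delta_pos":[0.566,-0.953,0],"dr":[0,0,-7.609]},{"delta_pos":[0.566,-0.953,0],"dr":[0,0,-7.609]}]' -1
python3 -m handwheel '[{"delta_pos":[0.566,-0.953,0],"dr":[0,0,-7.609]},{"delta_pos":[0.566,-0.953,0],"dr":[0,0,-7.609]},{"delta_pos":[0.566,-0.953,0],"dr":[0,0,-7.609]},{"delta_pos":[0.566,-0.953,0],"dr":[0,0,-7.609]},{"delta_pos":[0.566,-0.953,0],"dr":[0,0,-7.609]},{"delta_pos":[0.566,-0.953,0],"dr":[0,0,-7.609]},{"delta_pos":[0.566,-0.953,0],"dr":[0,0,-7.609]},{"delta_pos":[0.566,-0.953,0],"dr":[0,0,-7.609]}]'
python3 -m handwheel '[{"delta_pos":[0,0,0],"dr":[0.76,-5.95,0]},{"delta_pos":[0,0,0],"dr":[0.76,-5.95,0]},{"delta_pos":[0,0,0],"dr":[0.76,-5.95,0]},{"delta_pos":[0,0,0],"dr":[0.76,-5.95,0]},{"delta_pos":[0,0,0],"dr":[0.76,-5.95,0]},{"delta_pos":[0,0,0],"dr":[0,0,0]},{"delta_pos":[0,0,0],"dr":[0,0,0]}]'
cat >>h.py <<'E'
def target(h,ang=0,o=(.504,.178,.168),yaw=7.3,ahead=0):
    "TCP h above rim on the neck axis, tool x = -bar x turned ang further; prints shift(units), turn(deg) to go"
    N=neckR(yaw);t=np.deg2rad(30+ang);b=N@[np.cos(t),np.sin(t),0];n=N[:,2]
    T=np.c_[-b,np.cross(n,b),-n];s=get_state()
    p=np.array(o)+n*h
    d=(p-s["eef_pos"])/.03;C=R.from_euler('xyz',s["ee_rot"])
    rv=(R.from_matrix(T)*C.inv()).as_rotvec(degrees=True)
    print("shift u",d.round(3),"turn",rv.round(2),"in neck mm",(N.T@d*30).round(1),"F neck",(N.T@s["force"]).round(1),"M",(N.T@s["moment"]).round(2),"w",round(s["width"],4),"q",np.round(s["q"],2),"t",round(s["t"],1))
E
python3 -c "
from h import *
target(.12)"
```

```text
t: 1.9
eef_pos: [0.309, 0.3982, 0.2909]
ee_rot: [-3.141, 0.001, -1.433]
force: [0.2, 0.7, -0.6]
width: 0.0876
gripper_force: 0.0
t: 2.7
eef_pos: [0.4449, 0.1695, 0.2909]
ee_rot: [3.142, 0.001, -2.496]
force: [0.2, 0.3, 0.8]
width: 0.0876
gripper_force: 0.0
t: 3.4
eef_pos: [0.4439, 0.1703, 0.2907]
ee_rot: [-2.861, 0.448, -2.425]
force: [0.9, -0.0, 0.9]
width: 0.0878
gripper_force: 0.0
shift u [ 0.02   0.003 -0.626] turn [-0.   -0.01 -0.07] in neck mm [ -8.9  -0.  -16.6] F neck [ 1.2 -0.1  0.3] M [ 0.12  1.42 -0.  ] w 0.0878 q [ 1.04 -0.31 -0.91  0.63 -0.73 -2.39] t 3.4
```

```bash

python3 -m handwheel '[{"delta_pos":[0.02,0,-0.3],"dr":[0,0,0]},{"delta_pos":[0,0,-0.326],"dr":[0,0,0]},{"delta_pos":[0.25,0.032,-0.433],"dr":[0,0,0]},{"delta_pos":[0.25,0.032,-0.433],"dr":[0,0,0]},{"delta_pos":[0.25,0.032,-0.433],"dr":[0,0,0]},{"delta_pos":[0.25,0.032,-0.433],"dr":[0,0,0]},{"delta_pos":[0,0,0],"dr":[0,0,0]},{"delta_pos":[0,0,0],"dr":[0,0,0]}]' >/dev/null
python3 - <<'E'
from h import *
target(.06)
p=get_state()["eef_pos"];C=R.from_euler('xyz',get_state()["ee_rot"]).as_matrix()
ims=[]
for c in("side","top"):
    f=grab_frame(c)[:,:,::-1].copy();cv2.imwrite(f"pics/{c}2.png",f)
    u=proj(c,p);print(c,u)
    print([(np.round(d["location"],1).tolist(),round(d["conf"],2)) for d in mark_of(c,"cap_bar")+mark_of(c,"neck")])
    x,y=np.int32(u)-[25,30]
    a=cv2.resize(f[y:y+60,x:x+50],None,fx=8,fy=8,interpolation=2)
    for q,col in((p,(0,0,255)),(p+C[:,2]*.019,(255,0,255)),(p+C[:,1]*.044,(0,255,0)),(p-C[:,1]*.044,(0,255,0))):
        cv2.circle(a,np.int32((proj(c,q)-[x,y]+.5)*8).tolist(),3,col,-1)
    ims.append(a)
cv2.imwrite("pics/n2.png",np.hstack(ims))
E
```

```text
shift u [-0.144 -0.048 -0.168] turn [ 0.12 -0.51  0.12] in neck mm [-6.4 -0.9 -2.1] F neck [ 0.7  0.6 -0.1] M [ 0.07  1.5  -0.05] w 0.0873 q [ 0.86 -0.16 -1.01  0.83 -0.46 -2.49] t 4.2
side [318.13724536 195.55537299]
[([342.2, 239.9], 0.74), ([359.0, 246.5], 0.59), ([297.9, 251.8], 0.58), ([317.2, 198.3], 0.57)]
top [265.00391865 197.41960813]
[([266.1, 196.9], 0.67), ([224.4, 203.1], 0.53), ([264.9, 194.2], 0.7)]
```

View pics/n2.png

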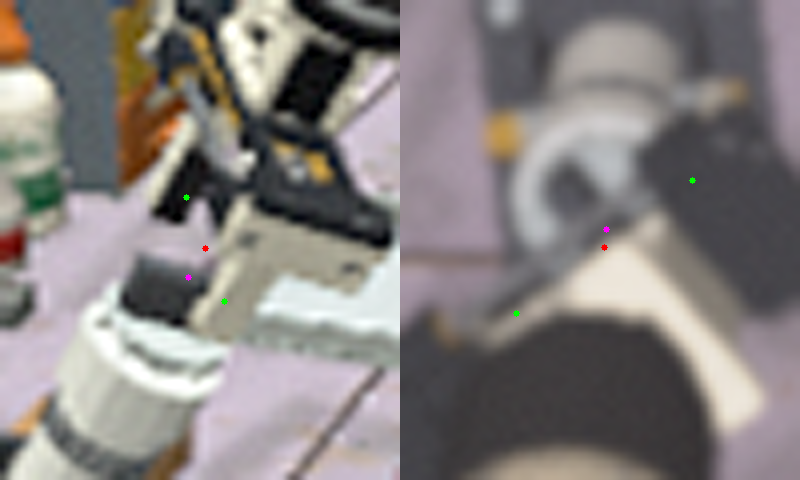

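The near view shows the fingers straddling the line of the bar, about 10 mm above it. The pose is about 6 mm short because q3 is at its limit (-1.01), so I'll fit a kinematic model to see which tool poses can be reached.

```bash
python3 -m handwheel '[{"delta_pos":[-0.25,-0.032,0.7],"dr":[0,0,0]},{"delta_pos":[-0.25,-0.032,0.7],"dr":[0,0,0]},{"delta_pos":[0,0,0],"dr":[0,0,0]}]' >/dev/null
cat >k.py <<'E'
from h import *
from scipy.optimize import least_squares
D=[]
def ry(a):return R.from_euler('y',a).as_matrix()
def rx(a):return R.from_euler('x',a).as_matrix()
def rz(a):return R.from_euler('z',a).as_matrix()
def fk(q,p,sg=(1,1)):
    h0,a1,L2,a3,L4,d5,d6,a6,y1,o6=p
    A=rz(q[0]);X=np.array([0,0,h0])+A@[a1,y1,0]
    A=A@ry(q[1]);X=X+A@[0,0,L2]
    A=A@ry(-q[2]);X=X+A@[L4,0,a3]
    A=A@rx(sg[0]*q[3])@ry(-q[4]);X=X+A@[a6*0,d5,0]+A@[d6,0,a6]
    A=A@rx(sg[1]*q[5]+o6)
    return X,A@np.c_[[0,0,-1],[0,1,0],[1,0,0]]
E
python3 - <<'E'
from k import *
s=get_state();S=[([1.626,.359,.0115,0,-1.224,-.288],[.156,.6565,.2455],[3.1405,0,-.233]),
 ([1.04,-.31,-.91,.63,-.73,-2.39],[.4439,.1703,.2907],[-2.861,.448,-2.425]),
 (s["q"].tolist(),s["eef_pos"].tolist(),s["ee_rot"].tolist())]
print(S[2])
for s0 in(1,-1):
  for s1 in(1,-1):
    for o in(0,np.pi/2,np.pi,-np.pi/2):
      def f(p):
        r=[]
        for q,x,e in S:
            X,A=fk(q,p,(s0,s1));r+=list(X-x)+list((A-R.from_euler('xyz',e).as_matrix()).ravel()*.3)
        return r+list(np.r_[p[1],p[3],p[7],p[8]]*.01)
      z=least_squares(f,[.2,0,.4,0,.4,-.15,.3,0,0,o])
      print(s0,s1,round(o,2),round(z.cost,6),z.x.round(3).tolist())
E
```

```text
([0.9694001270377591, -0.2490624804553453, -0.930666929464804, 0.6694676016359626, -0.6336235188697444, -2.38568130649943], [0.46271608755676985, 0.17534984335389134, 0.27043374497336264], [-2.866666518059562, 0.4460507491157646, -2.427158319399987])
1 1 0 0.46525 [-0.408, 0.331, 0.461, 0.042, 0.386, 0.407, -0.314, -0.223, -0.599, 2.121]
1 1 1.57 0.46525 [-0.408, 0.331, 0.461, 0.042, 0.386, 0.407, -0.314, -0.223, -0.599, 2.121]
1 1 3.14 0.46525 [-0.408, 0.331, 0.461, 0.042, 0.386, 0.407, -0.314, -0.223, -0.599, 2.122]
1 1 -1.57 0.46525 [-0.408, 0.331, 0.461, 0.042, 0.386, 0.407, -0.314, -0.223, -0.599, -4.162]
1 -1 0 0.168108 [-0.408, 0.331, 0.461, 0.042, 0.386, 0.407, -0.314, -0.223, -0.599, -2.258]
1 -1 1.57 0.168108 [-0.408, 0.331, 0.461, 0.042, 0.386, 0.407, -0.314, -0.223, -0.599, 4.025]
1 -1 3.14 0.168108 [-0.408, 0.331, 0.461, 0.042, 0.386, 0.407, -0.314, -0.223, -0.599, 4.025]
1 -1 -1.57 0.168108 [-0.408, 0.331, 0.461, 0.042, 0.386, 0.407, -0.314, -0.223, -0.599, -2.258]
-1 1 0 0.226867 [0.154, 0.013, 0.612, 0.028, 0.42, -0.168, 0.365, 0.015, -0.024, -2.558]
-1 1 1.57 0.226867 [0.154, 0.013, 0.612, 0.028, 0.42, -0.168, 0.365, 0.015, -0.024, 3.725]
-1 1 3.14 0.226867 [0.154, 0.013, 0.612, 0.028, 0.42, -0.168, 0.365, 0.015, -0.024, 3.725]
-1 1 -1.57 0.226867 [0.154, 0.013, 0.612, 0.028, 0.42, -0.168, 0.365, 0.015, -0.024, -2.558]
-1 -1 0 4e-06 [0.154, 0.013, 0.612, 0.028, 0.42, -0.168, 0.365, 0.015, -0.024, -1.573]
-1 -1 1.57 4e-06 [0.154, 0.013, 0.612, 0.028, 0.42, -0.168, 0.365, 0.015, -0.024, 4.71]
-1 -1 3.14 4e-06 [0.154, 0.013, 0.612, 0.028, 0.42, -0.168, 0.365, 0.015, -0.024, 4.71]
-1 -1 -1.57 4e-06 [0.154, 0.013, 0.612, 0.028, 0.42, -0.168, 0.365, 0.015, -0.024, -1.573]
```

```bash
cat >>k.py <<'E'
PP=[.154,.013,.612,.028,.42,-.168,.365,.015,-.024,-1.573]
lo=np.array([-3.07,-1.43,-1.02,-3.03,-3.05,-3.03]);hi=np.array([3.07,2.12,1.25,1.67,0,3.03])
def ik(X,A,n=40,seed=0):
    g=np.random.default_rng(seed);out=[]
    for i in range(n):
        def f(q):
            x,a=fk(q,PP,(-1,-1));return np.r_[(x-X)*3,(a-A).ravel()]
        z=least_squares(f,g.uniform(lo,hi),bounds=(lo-.15,hi+.15))
        if z.cost<1e-6 and not any(np.abs(z.x-o).max()<.02 for o in out): out.append(z.x)
    return out
def tool(h,ang,flip=0,tilt=0,o=(.504,.178,.168),yaw=7.3):
    "tilt: deg, tool z turned about tool y (closing line)"
    N=neckR(yaw);t=np.deg2rad(30+ang+180*flip);b=N@[np.cos(t),np.sin(t),0];n=N[:,2]
    return np.array(o)+n*h,np.c_[-b,np.cross(n,b),-n]@ry(np.deg2rad(tilt))
E
python3 - <<'E'
from k import *
for h,ang,fl in((.0395,0,0),(.0395,0,1),(.031,0,0),(.031,60,0),(.031,60,1),(.09,60,0)):
  for q in ik(*tool(h,ang,fl)): print(h,ang,fl,q.round(2),"min margin",np.minimum(q-lo,hi-q).min().round(3))
E
```

```text
0.0395 0 0 [ 0.75 -0.13 -1.09  1.04 -0.35 -2.62] min margin -0.066
0.0395 0 0 [ 3.2  -1.5  -0.42 -0.78 -3.19  1.37] min margin -0.139
0.0395 0 0 [ 3.02 -1.46 -0.85  0.28 -2.68  2.57] min margin -0.029
0.0395 0 0 [-3.08 -1.5  -0.42 -0.78 -3.19  1.37] min margin -0.139
0.0395 0 1 [ 0.75 -0.13 -1.09  1.04 -0.35  0.52] min margin -0.066
0.0395 0 1 [ 3.02 -1.46 -0.85  0.28 -2.68 -0.57] min margin -0.029
0.0395 0 1 [ 3.2  -1.5  -0.42 -0.78 -3.19 -1.77] min margin -0.139
0.0395 0 1 [-3.08 -1.5  -0.42 -0.78 -3.19 -1.77] min margin -0.139
0.031 0 0 [ 0.71 -0.11 -1.1   1.13 -0.31 -2.67] min margin -0.079
0.031 0 0 [ 3.2  -1.52 -0.43 -0.76 -3.19  1.4 ] min margin -0.144
0.031 0 0 [ 3.02 -1.48 -0.85  0.29 -2.69  2.57] min margin -0.048
0.031 0 0 [-3.09 -1.52 -0.43 -0.76 -3.19  1.4 ] min margin -0.144
0.031 60 0 [ 0.71 -0.11 -1.1   1.13 -0.31 -1.63] min margin -0.079
0.031 60 0 [ 3.2  -1.52 -0.43 -0.76 -3.19  2.44] min margin -0.144
0.031 60 0 [ 3.02 -1.48 -0.85  0.29 -2.69 -2.67] min margin -0.048
0.031 60 0 [-3.09 -1.52 -0.43 -0.76 -3.19  2.44] min margin -0.144
0.031 60 1 [ 3.02 -1.48 -0.85  0.29 -2.69  0.47] min margin -0.048
0.031 60 1 [ 0.71 -0.11 -1.1   1.13 -0.31  1.52] min margin -0.079
0.031 60 1 [-2.51 -1.57 -0.35 -1.99 -2.87 -2.45] min margin -0.138
0.031 60 1 [ 3.2  -1.52 -0.43 -0.76 -3.19 -0.7 ] min margin -0.144
0.031 60 1 [-3.09 -1.52 -0.43 -0.76 -3.19 -0.7 ] min margin -0.144
0.09 60 0 [ 0.94 -0.24 -1.    0.76 -0.56 -1.42] min margin 0.018
0.09 60 0 [ 2.99 -1.35 -0.8   0.28 -2.61 -2.66] min margin 0.076
0.09 60 0 [-3.05 -1.41 -0.35 -0.86 -3.16  2.3 ] min margin -0.113
```

```bash
cat >>k.py <<'E'
def ikn(X,A,q0):
    f=lambda q:np.r_[(fk(q,PP,(-1,-1))[0]-X)*3,(fk(q,PP,(-1,-1))[1]-A).ravel()]
    z=least_squares(f,q0,bounds=(lo-.6,hi+.6));return z.x,z.cost
E
python3 - <<'E'
from k import *
for ang,h in((0,.042),(0,.034),(30,.034),(60,.034),(63,.06)):
  for tilt in(-30,-20,-10,0,10,20,30):
    row=[]
    for sh in(-.012,0,.012):
      X,A=tool(h,ang,0,tilt);b=-tool(h,ang,0,0)[1][:,0]
      q,c=ikn(X+b*sh,A,[.75,-.13,-1.09,1,-.35,-2.6+ang/57]);row.append((round(np.minimum(q-lo,hi-q).min(),3) if c<1e-5 else None,q.round(2).tolist() if sh==0 else 0))
    print(ang,h,tilt,row)
E
```

```text
0 0.042 -30 [(np.float64(-0.34), 0), (np.float64(-0.306), [0.76, -0.11, -0.83, -1.16, 0.31, -0.32]), (np.float64(-0.271), 0)]
0 0.042 -20 [(None, 0), (None, [0.37, -0.28, -1.15, 1.73, -0.04, -2.97]), (None, 0)]
0 0.042 -10 [(None, 0), (None, [0.28, -0.18, -1.13, 1.95, -0.04, -3.13]), (None, 0)]
0 0.042 0 [(np.float64(-0.089), 0), (np.float64(-0.062), [0.77, -0.14, -1.08, 1.02, -0.36, -2.61]), (np.float64(-0.034), 0)]
0 0.042 10 [(np.float64(0.119), 0), (np.float64(0.148), [0.91, -0.06, -0.87, 0.57, -0.63, -2.3]), (np.float64(0.177), 0)]
0 0.042 20 [(np.float64(0.306), 0), (np.float64(0.336), [0.92, 0.03, -0.68, 0.37, -0.86, -2.13]), (np.float64(0.366), 0)]
0 0.042 30 [(np.float64(0.472), 0), (np.float64(0.502), [0.89, 0.14, -0.52, 0.26, -1.06, -2.02]), (np.float64(0.533), 0)]
0 0.034 -30 [(np.float64(-0.401), 0), (np.float64(-0.367), [0.81, -0.09, -0.86, -1.07, 0.37, -0.44]), (np.float64(-0.333), 0)]
0 0.034 -20 [(None, 0), (None, [0.36, -0.26, -1.15, 1.77, -0.05, -3.01]), (None, 0)]
0 0.034 -10 [(None, 0), (None, [0.27, -0.16, -1.12, 2.0, -0.03, -3.17]), (None, 0)]
0 0.034 0 [(np.fl
[... 2292 characters left out ...]
loat64(0.199), [0.72, -0.17, -0.82, -0.1, -0.32, -0.37]), (np.float64(0.171), 0)]
63 0.06 -10 [(np.float64(-0.002), 0), (np.float64(-0.011), [0.77, -0.2, -1.03, 0.63, -0.26, -1.12]), (np.float64(-0.019), 0)]
63 0.06 0 [(np.float64(-0.035), 0), (np.float64(-0.032), [0.84, -0.18, -1.05, 0.89, -0.44, -1.44]), (np.float64(-0.028), 0)]
63 0.06 10 [(np.float64(-0.014), 0), (np.float64(-0.005), [0.97, -0.12, -1.03, 0.93, -0.66, -1.59]), (np.float64(0.004), 0)]
63 0.06 20 [(np.float64(0.024), 0), (np.float64(0.037), [1.08, -0.04, -0.98, 0.9, -0.86, -1.69]), (np.float64(0.05), 0)]
63 0.06 30 [(np.float64(0.072), 0), (np.float64(0.087), [1.16, 0.06, -0.93, 0.85, -1.03, -1.75]), (np.float64(0.103), 0)]
```

```bash
cat >>k.py <<'E'
def go(X,A,steps=1):
    s=get_state();d=(np.array(X)-s["eef_pos"])/.03
    rv=(R.from_matrix(A)*R.from_euler('xyz',s["ee_rot"]).inv()).as_rotvec(degrees=True)
    q,c=ikn(X,A,s["q"]);N=neckR(7.3)
    print("shift",(d/steps).round(3).tolist(),"turn",(rv/steps).round(2).tolist(),"x",steps,"| q",q.round(2).tolist(),"cost %.1e"%c,"marg",np.minimum(q-lo,hi-q).min().round(3),"| F neck",(N.T@s["force"]).round(1),"Mn",(N.T@s["moment"]).round(2),"w",round(s["width"],4),"gf",round(s["gripper_force"],1),"t",round(s["t"],1))
E
python3 -c "
from k import *
go(*tool(.10,0,0,30),5)
N=neckR(7.3);print(N[:,2]*58/30/4,N@[-.5,.866,0])"
```

```text
shift [-0.055, -0.025, -0.106] turn [-3.28, 4.77, -1.5] x 5 | q [0.94, 0.06, -0.47, 0.23, -1.19, -2.03] cost 2.2e-23 marg 0.546 | F neck [0.9 1.2 0.1] Mn [ 0.19  1.52 -0.03] w 0.0874 gf 0.0 t 4.8
[-0.23970782 -0.03070728  0.41857895] [-0.53954084  0.80396    -0.25      ]
```

```bash

python3 -m handwheel '[{"delta_pos":[-0.055,-0.025,-0.106],"dr":[-3.28,4.77,-1.5]},{"delta_pos":[-0.055,-0.025,-0.106],"dr":[-3.28,4.77,-1.5]},{"delta_pos":[-0.055,-0.025,-0.106],"dr":[-3.28,4.77,-1.5]},{"delta_pos":[-0.055,-0.025,-0.106],"dr":[-3.28,4.77,-1.5]},{"delta_pos":[-0.055,-0.025,-0.106],"dr":[-3.28,4.77,-1.5]},{"delta_pos":[0.24,0.031,-0.419],"dr":[0,0,0]},{"delta_pos":[0.24,0.031,-0.419],"dr":[0,0,0]},{"delta_pos":[0.24,0.031,-0.419],"dr":[0,0,0]},{"delta_pos":[0,0,0],"dr":[0,0,0]},{"delta_pos":[0,0,0],"dr":[0,0,0]}]' >/dev/null
python3 - <<'E'
from k import *
go(*tool(.042,0,0,30),2)
p=get_state()["eef_pos"];C=R.from_euler('xyz',get_state()["ee_rot"]).as_matrix()
ims=[]
for c in("side","top"):
    f=grab_frame(c)[:,:,::-1].copy()
    x,y=np.int32(proj(c,p))-[25,30]
    a=cv2.resize(f[y:y+60,x:x+50],None,fx=8,fy=8,interpolation=2)
    for q,col in((p,(0,0,255)),(p+C[:,2]*.019,(255,0,255)),(p+C[:,1]*.044,(0,255,0)),(p-C[:,1]*.044,(0,255,0))):
        cv2.circle(a,np.int32((proj(c,q)-[x,y]+.5)*8).tolist(),2,col,-1)
    ims.append(a)
cv2.imwrite("pics/n3.png",np.hstack(ims))
E
```

```text
shift [0.12, 0.046, -0.15] turn [0.16, -0.11, 0.02] x 2 | q [0.89, 0.14, -0.52, 0.26, -1.06, -2.02] cost 5.8e-25 marg 0.502 | F neck [0.4 0.7 0.9] Mn [ 0.8   0.03 -0.47] w 0.0874 gf 0.0 t 5.8
```

View pics/n3.png

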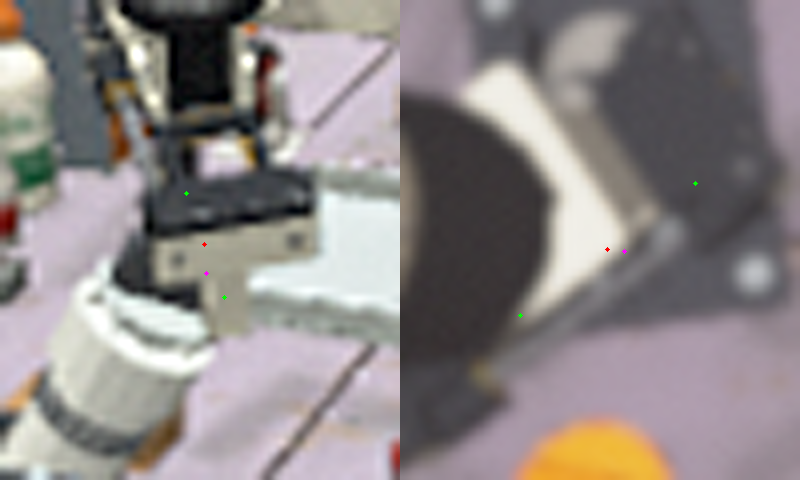

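```bash
python3 - <<'E'
from k import *
N=neckR(7.3);t=np.deg2rad(30)
def hull(c,o):
    B=[proj(c,np.array(o)+N@[np.cos(t)*u-np.sin(t)*v,np.sin(t)*u+np.cos(t)*v,.0095+w]) for u in(-.031,.031) for v in(-.008,.008) for w in(.008,.039)]
    return cv2.convexHull(np.float32(B)).reshape(-1,2)
for c,(x0,y0,x1,y1) in(("side",(300,190,330,212)),("top",(252,178,276,202))):
    g=cv2.cvtColor(cv2.imread(f"pics/{c}0.png"),cv2.COLOR_BGR2GRAY)
    if c=="side": print(g[y0:y1,x0:x1:1])
    h=hull(c,(.504,.178,.168));print(c,h.round(1).tolist(),h.mean(0))
    m=(g[y0:y1,x0:x1]<100);
    n,l,st,ce=cv2.connectedComponentsWithStats(m.astype(np.uint8));i=1+np.argmax(st[1:,4]);print(st[i]+[x0,y0,0,0,0],ce[i]+[x0,y0])
    M=cv2.moments(h);print("pred centroid",M["m10"]/M["m00"],M["m01"]/M["m00"],"area",M["m00"])
E
```

```text
[[ 95 162 205 201 199 193 191 178 185 196 197 198 198 198 198 196 200 202
  201 199 196 202 202 203 212 189 123 151 194 241]
 [127 160 201 198 200 201 201 201 198 196 195 191 188 188 192 191 196 194
  193 199 199 202 201 209 186 121 149 199 216 218]
 [136 153 192 195 198 198 198 199 197 192 186 180 176 178 184 184 184 187
  187 189 191 195 204 183 122 143 180 213 216 139]
 [150 171 188 189 197 198 202 198 193 183 176 172 176 177 180 178 185 184
  183 186 190 205 186 128 138 172 175 178 151 104]
 [179 189 191 193 198 194 196 191 184 178 175 175 176 179 185 184 180 179
  175 176 190 179 133 145 195 201 162 126 105 131]
 [192 194 200 195 198 196 190 185 177 179 183 184 184 189 191 189 182 175
  176 187 175 135 141 195 202 156 127 106 113 190]
 [198 197 196 201 196 193 190 182 181 166 153 165 192 199 202 198 190 189
  186 177 139 143 199 202 142 108 105 146 209 233]
 [199 200 200 197 191 188 180 179 183 156 105 119 135 151 169 177 178 192
  170 130 146 210 215 131 106 118 140 198 239 234]
 [201 198 197 194 185 183 178 179 176 138  82  88  95 105 116 125 130 146
  124 141 237 246 134  96 
[... 1719 characters left out ...]
48438], [308.20001220703125, 204.0], [307.3999938964844, 201.60000610351562], [310.8999938964844, 195.6999969482422], [324.20001220703125, 199.6999969482422]] [316.19345 201.83534]
[308 198  16   9  93] [315.31182796 202.04301075]
pred centroid 316.1811027222345 201.82827383192435 area 133.5266694088932
top [[274.29998779296875, 199.60000610351562], [274.1000061035156, 203.3000030517578], [270.20001220703125, 206.1999969482422], [257.3999938964844, 191.89999389648438], [257.8999938964844, 188.39999389648438], [261.79998779296875, 185.39999389648438]] [265.95233 195.79877]
[259 188  17  14  82] [265.40243902 195.42682927]
pred centroid 265.94419373264026 195.8214598802871 area 157.29180670809
```

The side view puts the grasp zone at the bar's near half. The bar silhouette in the first frames agrees with the model to within 1 px in both views. I'll go down and close gently.

```bash

python3 -m handwheel '[{"delta_pos":[0.12,0.046,-0.15],"dr":[0.16,-0.11,0]},{"delta_pos":[0.12,0.046,-0.15],"dr":[0.16,-0.11,0]},{"delta_pos":[0,0,0],"dr":[0,0,0]},{"delta_pos":[0,0,0],"dr":[0,0,0]}]' 
python3 -c "
from k import *
go(*tool(.042,0,0,30))"
python3 -m handwheel '[{"delta_pos":[0,0,0],"dr":[0,0,0]},{"delta_pos":[0,0,0],"dr":[0,0,0]},{"delta_pos":[0,0,0],"dr":[0,0,0]},{"delta_pos":[0,0,0],"dr":[0,0,0]},{"delta_pos":[0,0,0],"dr":[0,0,0]},{"delta_pos":[0,0,0],"dr":[0,0,0]},{"delta_pos":[0,0,0],"dr":[0,0,0]},{"delta_pos":[0,0,0],"dr":[0,0,0]}]' 1 15
python3 -c "
from k import *
go(*tool(.042,0,0,30));s=get_state();C=R.from_euler('xyz',s['ee_rot']).as_matrix();print('tool F',C.T@s['force'],'M',C.T@s['moment'])"
```

```text
t: 6.3
eef_pos: [0.4832, 0.1755, 0.2044]
ee_rot: [-2.889, -0.058, -2.566]
force: [1.1, 0.6, -0.7]
width: 0.0874
gripper_force: 0.0
shift [-0.002, -0.005, 0.0] turn [-0.03, -0.0, 0.04] x 1 | q [0.89, 0.14, -0.52, 0.26, -1.06, -2.02] cost 7.1e-26 marg 0.502 | F neck [ 0.7  0.5 -1.2] Mn [ 0.79  0.03 -0.44] w 0.0874 gf 0.0 t 6.3
t: 7.1
eef_pos: [0.4832, 0.1756, 0.2045]
ee_rot: [-2.889, -0.057, -2.566]
force: [0.4, 0.2, 0.0]
width: 0.029
gripper_force: 0.0
shift [-0.002, -0.009, -0.003] turn [-0.05, 0.01, 0.03] x 1 | q [0.89, 0.14, -0.52, 0.26, -1.06, -2.02] cost 1.1e-25 marg 0.502 | F neck [ 0.4  0.2 -0.2] Mn [ 0.75  0.06 -0.42] w 0.029 gf 0.0 t 7.1
tool F [-0.45821488 -0.02326709 -0.06065657] M [-0.80176047 -0.3234556   0.01969623]
```

```bash

python3 -m handwheel '[{"delta_pos":[0,0,0],"dr":[0,0,0]},{"delta_pos":[0,0,0],"dr":[0,0,0]},{"delta_pos":[0,0,0],"dr":[0,0,0]},{"delta_pos":[0,0,0],"dr":[0,0,0]},{"delta_pos":[0,0,0],"dr":[0,0,0]},{"delta_pos":[0,0,0],"dr":[0,0,0]}]' 1 15
python3 -c "
from k import *
go(*tool(.042,0,0,30));s=get_state();C=R.from_euler('xyz',s['ee_rot']).as_matrix();print('tool F',C.T@s['force'],'M',C.T@s['moment'])"
```

```text
t: 7.7
eef_pos: [0.4831, 0.1759, 0.2043]
ee_rot: [-2.89, -0.057, -2.566]
force: [-3.7, 4.1, -1.0]
width: 0.016
gripper_force: 15.0
shift [0.003, -0.02, 0.002] turn [-0.08, -0.0, 0.02] x 1 | q [0.89, 0.14, -0.52, 0.26, -1.06, -2.02] cost 1.3e-25 marg 0.502 | F neck [-3.2  4.6  0.7] Mn [ 2.15  1.2  -1.41] w 0.016 gf 15.0 t 7.7
tool F [ 0.80363883  5.57324091 -0.37075723] M [-2.83574466 -0.03931239 -0.01162258]
```

```bash

python3 -m handwheel '[{"delta_pos":[-0.018,0.027,-0.008],"dr":[0,0,0]},{"delta_pos":[0,0,0],"dr":[0,0,0]}]' 1 60
python3 -m handwheel '[{"delta_pos":[-0.018,0.027,-0.008],"dr":[0,0,0]},{"delta_pos":[0,0,0],"dr":[0,0,0]},{"delta_pos":[0,0,0],"dr":[0,0,0]}]' 1 60
python3 -c "
from k import *
go(*tool(.042,0,0,30));s=get_state();C=R.from_euler('xyz',s['ee_rot']).as_matrix();print('tool F',C.T@s['force'],'M',C.T@s['moment'])"
```

```text
t: 7.9
eef_pos: [0.4828, 0.1761, 0.2044]
ee_rot: [-2.888, -0.058, -2.566]
force: [-0.1, 0.2, -0.2]
width: 0.0159
gripper_force: 60.0
t: 8.2
eef_pos: [0.4825, 0.1765, 0.2042]
ee_rot: [-2.888, -0.058, -2.566]
force: [3.6, -3.8, 0.7]
width: 0.0157
gripper_force: 60.0
shift [0.022, -0.039, 0.004] turn [0.03, 0.03, 0.04] x 1 | q [0.89, 0.14, -0.52, 0.26, -1.06, -2.02] cost 5.1e-26 marg 0.502 | F neck [ 3.  -4.3 -1. ] Mn [-0.68 -1.3   0.49] w 0.0157 gf 60.0 t 8.2
tool F [-0.87895391 -5.17533242  0.61065396] M [ 1.31996064 -0.79001167  0.19161776]
```

```bash

python3 -m handwheel '[{"delta_pos":[0.018,-0.027,0.008],"dr":[0,0,0]},{"delta_pos":[0.058,0.007,-0.101],"dr":[0,0,0]},{"delta_pos":[0.058,0.007,-0.101],"dr":[0,0,0]},{"delta_pos":[0.058,0.007,-0.101],"dr":[0,0,0]},{"delta_pos":[0,0,0],"dr":[0,0,0]},{"delta_pos":[0,0,0],"dr":[0,0,0]}]' 1 60
python3 -c "
from k import *
O=(.5044,.1795,.1683)
go(*tool(.042,0,0,30,O));X,A=tool(.0325,0,0,30,O);print('to go in neck mm',neckR(7.3).T@(X-get_state()['eef_pos'])*1e3)"
```

```text
t: 8.8
eef_pos: [0.4873, 0.1771, 0.196]
ee_rot: [-2.889, -0.058, -2.566]
force: [-10.3, 1.2, 11.6]
width: 0.0153
gripper_force: 60.0
shift [-0.124, -0.01, 0.29] turn [-0.05, -0.02, 0.02] x 1 | q [0.89, 0.14, -0.51, 0.26, -1.06, -2.02] cost 2.4e-28 marg 0.505 | F neck [-2.9  2.5 15.1] Mn [ 0.19  3.05 -1.  ] w 0.0153 gf 60.0 t 8.8
to go in neck mm [ 1.10991967  0.18808046 -0.10420142]
```

```bash

python3 -m handwheel '[{"delta_pos":[0,0,0],"dr":[-2.48,-0.318,4.33]},{"delta_pos":[0,0,0],"dr":[-2.48,-0.318,4.33]},{"delta_pos":[0,0,0],"dr":[-2.48,-0.318,4.33]},{"delta_pos":[0,0,0],"dr":[-2.48,-0.318,4.33]}]' 1 60
python3 -c "
from k import *
O=(.5044,.1795,.1683)
go(*tool(.0325,20,0,30,O));X,A=tool(.0325,0,0,30,O);print('to go in neck mm',neckR(7.3).T@(X-get_state()['eef_pos'])*1e3)"
```

```text
t: 9.2
eef_pos: [0.4876, 0.1764, 0.196]
ee_rot: [-2.742, -0.157, -2.276]
force: [-6.4, -2.1, 9.2]
width: 0.0156
gripper_force: 60.0
shift [0.024, 0.034, 0.016] turn [0.12, 0.01, -0.11] x 1 | q [0.98, 0.15, -0.63, 0.44, -1.03, -1.94] cost 4.6e-28 marg 0.387 | F neck [-1.1 -1.3 11.2] Mn [-0.89  1.87 -0.66] w 0.0156 gf 60.0 t 9.2
to go in neck mm [ 0.96996826  0.92087493 -0.02291504]
```

```bash

python3 -m handwheel '[{"delta_pos":[0,0,0],"dr":[-2.48,-0.318,4.33]},{"delta_pos":[0,0,0],"dr":[-2.48,-0.318,4.33]},{"delta_pos":[0,0,0],"dr":[-2.48,-0.318,4.33]},{"delta_pos":[0,0,0],"dr":[-2.48,-0.318,4.33]}]' 1 60 | sed -n 4p
python3 -m handwheel '[{"delta_pos":[0,0,0],"dr":[-2.48,-0.318,4.33]},{"delta_pos":[0,0,0],"dr":[-2.48,-0.318,4.33]},{"delta_pos":[0,0,0],"dr":[-2.48,-0.318,4.33]},{"delta_pos":[0,0,0],"dr":[-2.48,-0.318,4.33]},{"delta_pos":[0,0,0],"dr":[-0.75,-0.1,1.3]},{"delta_pos":[0,0,0],"dr":[0,0,0]}]' 1 60
python3 -c "
from k import *
O=(.5044,.1795,.1683)
go(*tool(.0325,62,0,30,O));X,A=tool(.0325,0,0,30,O);print('to go in neck mm',neckR(7.3).T@(X-get_state()['eef_pos'])*1e3)"
```

```text
force: [-6.7, -1.1, 10.7]
t: 10.2
eef_pos: [0.4878, 0.1769, 0.1962]
ee_rot: [-2.548, -0.461, -1.703]
force: [-8.3, -0.5, 10.4]
width: 0.0155
gripper_force: 60.0
shift [0.015, 0.019, 0.009] turn [-0.21, 0.04, 0.38] x 1 | q [1.11, 0.11, -0.95, 0.91, -0.97, -1.8] cost 2.3e-25 marg 0.073 | F neck [-2.   0.6 13.1] Mn [-0.7   1.94 -1.25] w 0.0155 gf 60.0 t 10.2
to go in neck mm [ 0.60093284  0.5173265  -0.02224144]
```

```bash

python3 -m handwheel '[{"delta_pos":[-0.1,-0.013,0.173],"dr":[0,0,0]},{"delta_pos":[-0.1,-0.013,0.173],"dr":[0,0,0]},{"delta_pos":[-0.1,-0.013,0.173],"dr":[0,0,0]},{"delta_pos":[0,0,0],"dr":[0,0,0]}]' 1 60 
python3 -c "
from k import *
O=(.5044,.1795,.1683)
go(*tool(.14,62,0,30,O));X,A=tool(.0325,0,0,30,O);print('to go in neck mm',neckR(7.3).T@(X-get_state()['eef_pos'])*1e3)"
```

```text
t: 10.6
eef_pos: [0.4789, 0.1759, 0.2119]
ee_rot: [-2.549, -0.459, -1.704]
force: [-4.9, -0.9, 7.0]
width: 0.0154
gripper_force: 60.0
shift [-1.464, -0.178, 2.588] turn [-0.31, 0.03, 0.46] x 1 | q [1.29, -0.06, -0.83, 0.7, -1.25, -1.66] cost 6.1e-25 marg 0.187 | F neck [-0.8 -0.3  8.6] Mn [-0.13  1.57 -0.98] w 0.0154 gf 60.0 t 10.6
to go in neck mm [  0.51839245   0.28412921 -18.1410026 ]
```

```bash

python3 -m handwheel '[{"delta_pos":[-0.198,-0.025,0.346],"dr":[0,0,0]},{"delta_pos":[-0.198,-0.025,0.346],"dr":[0,0,0]},{"delta_pos":[-0.198,-0.025,0.346],"dr":[0,0,0]},{"delta_pos":[-0.198,-0.025,0.346],"dr":[0,0,0]},{"delta_pos":[-0.198,-0.025,0.346],"dr":[0,0,0]},{"delta_pos":[-0.198,-0.025,0.346],"dr":[0,0,0]},{"delta_pos":[-0.198,-0.025,0.346],"dr":[0,0,0]},{"delta_pos":[0,0,0],"dr":[0,0,0]},{"delta_pos":[0,0,0],"dr":[0,0,0]}]' 1 60 
cat >>k.py <<'E'
def place(x,y,z,phi,tilt=30):
    t=np.deg2rad(phi);b=np.array([np.cos(t),np.sin(t),0]);n=np.array([0,0,1.])
    return np.array([x,y,z]),np.c_[-b,np.cross(n,b),-n]@ry(np.deg2rad(tilt))
E
python3 - <<'E'
from k import *
f=grab_frame("top")[:,:,::-1];cv2.imwrite("pics/top4.png",f)
f=f.astype(int);m=(abs(f[...,0]-f[...,2])<40)&(f[...,1]-f[...,2]>=-2)&(f.mean(2)>130)
mm=np.zeros(m.shape,np.uint8);mm[155:210,362:436]=m[155:210,362:436]
mm=cv2.morphologyEx(mm,cv2.MORPH_OPEN,np.ones((5,5)));pts=np.argwhere(mm)[:,::-1].astype(np.float32);print(pts.min(0),pts.max(0))
w=np.float32([onplane("top",p,.025) for p in pts]);print(cv2.minAreaRect(w))
c4=[(371.5,161.3),(429.8,162.6),(429.8,203),(371.9,201.2)];print(np.mean([onplane("top",p,.025) for p in c4],0),[onplane("top",p,.025).round(3).tolist() for p in c4])
s=get_state();cx,cy=.553,-.33
for phi in range(-180,180,20):
    q,c=ikn(*place(cx,cy,.064,phi),s["q"]+[-.9,0,0,0,0,0])
    if c<1e-6: print(phi,q.round(2),np.minimum(q-lo,hi-q).min().round(2))
go(*tool(.14,62,0,30,(.5044,.1795,.1683)))
E
```

```text
t: 11.5
eef_pos: [0.437, 0.1709, 0.2833]
ee_rot: [-2.551, -0.459, -1.703]
force: [-0.2, -0.8, 0.4]
width: 0.0152
gripper_force: 60.0
[371. 161.] [429. 203.]
((0.5539038181304932, -0.28211089968681335), (0.20587565004825592, 0.14703188836574554), 86.76844024658203)
[ 0.55318208 -0.28454633] [[0.63, -0.183], [0.621, -0.392], [0.476, -0.384], [0.486, -0.18]]
-180 [-0.49  0.32 -0.97  0.89  0.31  1.13] -0.31
-160 [-0.82  0.39 -0.89  1.7   0.48  0.96] -0.48
-120 [-0.56  0.54 -0.06 -0.6  -1.07 -2.78] 0.25
-100 [-0.54  0.62  0.06 -0.51 -1.26 -2.56] 0.47
-80 [-0.48  0.68  0.15 -0.41 -1.4  -2.34] 0.69
-60 [-0.42  0.72  0.21 -0.3  -1.5  -2.11] 0.92
-40 [-0.34  0.75  0.21 -0.18 -1.53 -1.88] 1.04
-20 [-0.26  0.74  0.15 -0.04 -1.5  -1.65] 1.1
0 [-0.18  0.72  0.04  0.09 -1.41 -1.43] 1.06
20 [-0.11  0.67 -0.12  0.23 -1.28 -1.24] 0.9
40 [-0.05  0.6  -0.31  0.39 -1.1  -1.08] 0.71
60 [-0.02  0.52 -0.52  0.59 -0.9  -0.97] 0.5
80 [-0.05  0.43 -0.73  0.9  -0.69 -0.91] 0.29
100 [-0.2   0.35 -0.91  1.39 -0.49 -0.94] 0.11
120 [-0.51  0.31 -0.95  2.1  -0.3  -1.03] -0.43
shift [-0.071, -0.002, 0.216] turn [-0.31, -0.07, 0.44] x 1 | q [1.29, -0.06, -0.83, 0.7, -1.25, -1.66] cost 5.4e-25 marg 0.187 | F neck [-1.1  0.  -0.7] Mn [ 1.68  1.56 -0.98] w 0.0157 gf 60.0 t 11.6
```

```bash
python3 -c "
from k import *
go(*place(.551,-.334,.2,40),18)"
```

```text
shift [0.211, -0.935, -0.154] turn [0.65, 1.61, -3.19] x 18 | q [-0.05, 0.48, -0.14, 0.36, -1.36, -0.97] cost 8.4e-21 marg 0.878 | F neck [-1.1  0.  -0.7] Mn [ 1.68  1.56 -0.98] w 0.0157 gf 60.0 t 11.6
```

```bash

python3 -m handwheel '[{"delta_pos":[0.211,-0.935,0.1],"dr":[0.65,1.61,-3.19]},{"delta_pos":[0.211,-0.935,0],"dr":[0.65,1.61,-3.19]},{"delta_pos":[0.211,-0.935,0],"dr":[0.65,1.61,-3.19]},{"delta_pos":[0.211,-0.935,0],"dr":[0.65,1.61,-3.19]},{"delta_pos":[0.211,-0.935,0],"dr":[0.65,1.61,-3.19]},{"delta_pos":[0.211,-0.935,0],"dr":[0.65,1.61,-3.19]},{"delta_pos":[0.211,-0.935,0],"dr":[0.65,1.61,-3.19]},{"delta_pos":[0.211,-0.935,0],"dr":[0.65,1.61,-3.19]},{"delta_pos":[0.211,-0.935,0],"dr":[0.65,1.61,-3.19]}]' >/dev/null
python3 -m handwheel '[{"delta_pos":[0.211,-0.935,-0.3],"dr":[0.65,1.61,-3.19]},{"delta_pos":[0.211,-0.935,-0.3],"dr":[0.65,1.61,-3.19]},{"delta_pos":[0.211,-0.935,-0.3],"dr":[0.65,1.61,-3.19]},{"delta_pos":[0.211,-0.935,-0.3],"dr":[0.65,1.61,-3.19]},{"delta_pos":[0.211,-0.935,-0.3],"dr":[0.65,1.61,-3.19]},{"delta_pos":[0.211,-0.935,-0.3],"dr":[0.65,1.61,-3.19]},{"delta_pos":[0.211,-0.935,-0.3],"dr":[0.65,1.61,-3.19]},{"delta_pos":[0.211,-0.935,-0.3],"dr":[0.65,1.61,-3.19]},{"delta_pos":[0.211,-0.935,-0.3],"dr":[0.65,1.61,-3.19]},{"delta_pos":[0,0,0],"dr":[0,0,0]}]'
python3 -m handwheel '[{"delta_pos":[0,0,0],"dr":[0,0,0]},{"delta_pos":[0,0,0],"dr":[0,0,0]}]' >/dev/null
python3 -c "
from k import *
go(*place(.551,-.334,.075,40),5)
ims=[]
for c in ('side','top'):
    f=grab_frame(c)[:,:,::-1];x,y=np.int32(proj(c,[.55,-.3,.1]))-[32,32];ims.append(cv2.resize(f[y:y+60,x:x+64],None,fx=6.2,fy=6.2,interpolation=2))
cv2.imwrite('pics/p5.png',np.hstack(ims))"
```

```text
t: 13.45
eef_pos: [0.5505, -0.3376, 0.201]
ee_rot: [3.137, -0.529, -2.448]
force: [-0.6, -0.6, -1.4]
width: 0.0159
gripper_force: 60.0
shift [0.0, 0.001, -0.866] turn [0.02, -0.01, 0.0] x 5 | q [-0.06, 0.59, -0.3, 0.39, -1.12, -1.07] cost 4.5e-21 marg 0.722 | F neck [-1.1 -0.4 -0.4] Mn [ 0.97 -1.65 -0.57] w 0.0157 gf 60.0 t 13.7
```

View pics/p5.png

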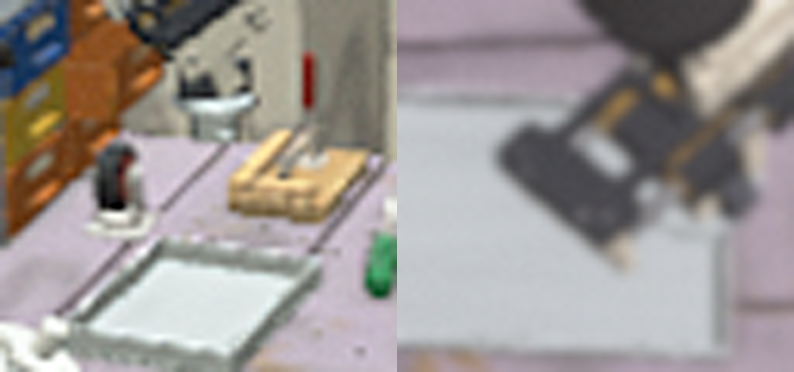

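The side view shows the cap hanging upright (disc level, plug below) at about the far half of the tray. The top view shows the gripper over the tray. Lowering now.

```bash

python3 -m handwheel '[{"delta_pos":[0,0,-0.866],"dr":[0,0,0]},{"delta_pos":[0,0,-0.866],"dr":[0,0,0]},{"delta_pos":[0,0,-0.866],"dr":[0,0,0]},{"delta_pos":[0,0,-0.866],"dr":[0,0,0]},{"delta_pos":[0,0,-0.866],"dr":[0,0,0]},{"delta_pos":[0,0,-0.15],"dr":[0,0,0]},{"delta_pos":[0,0,-0.15],"dr":[0,0,0]},{"delta_pos":[0,0,0],"dr":[0,0,0]},{"delta_pos":[0,0,0],"dr":[0,0,0]}]'
python3 -m handwheel '[{"delta_pos":[0,0,-0.1],"dr":[0,0,0]},{"delta_pos":[0,0,0],"dr":[0,0,0]},{"delta_pos":[0,0,0],"dr":[0,0,0]}]'
```

```text
t: 14.65
eef_pos: [0.5521, -0.3342, 0.0679]
ee_rot: [-3.138, -0.523, -2.445]
force: [-0.2, -0.8, -0.7]
width: 0.0159
gripper_force: 60.0
t: 14.95
eef_pos: [0.5515, -0.3344, 0.0639]
ee_rot: [-3.14, -0.524, -2.445]
force: [-0.0, 0.9, 0.7]
width: 0.0151
gripper_force: 60.0
```

```bash

python3 -m handwheel '[{"delta_pos":[0,0,-0.04],"dr":[0,0,0]},{"delta_pos":[0,0,0],"dr":[0,0,0]},{"delta_pos":[0,0,0],"dr":[0,0,0]}]'
python3 -m handwheel '[{"delta_pos":[0,0,-0.03],"dr":[0,0,0]},{"delta_pos":[0,0,0],"dr":[0,0,0]},{"delta_pos":[0,0,0],"dr":[0,0,0]}]'
```

```text
t: 15.25
eef_pos: [0.5515, -0.3344, 0.0638]
ee_rot: [-3.139, -0.525, -2.445]
force: [-1.9, 3.2, 8.0]
width: 0.0158
gripper_force: 60.0
t: 15.55
eef_pos: [0.5515, -0.3345, 0.0638]
ee_rot: [-3.139, -0.525, -2.445]
force: [-2.4, 4.8, 13.1]
width: 0.0158
gripper_force: 60.0
```

```bash

python3 -m handwheel '[{"delta_pos":[0,0,0.06],"dr":[0,0,0]},{"delta_pos":[0,0,0],"dr":[0,0,0]},{"delta_pos":[0,0,0],"dr":[0,0,0]}]'
python3 -m handwheel '[{"delta_pos":[0,0,0],"dr":[0,0,0]},{"delta_pos":[0,0,0],"dr":[0,0,0]},{"delta_pos":[0,0,0],"dr":[0,0,0]},{"delta_pos":[0,0,0],"dr":[0,0,0]},{"delta_pos":[0,0,0],"dr":[0,0,0]},{"delta_pos":[0,0,0],"dr":[0,0,0]}]' -1 60
python3 -m handwheel '[{"delta_pos":[0,0,0.4],"dr":[0,0,0]},{"delta_pos":[0,0,0.6],"dr":[0,0,0]},{"delta_pos":[0,0,0.9],"dr":[0,0,0]},{"delta_pos":[0,0,0.9],"dr":[0,0,0]},{"delta_pos":[0,0,0.9],"dr":[0,0,0]},{"delta_pos":[0,0,0.9],"dr":[0,0,0]},{"delta_pos":[0,0,0.9],"dr":[0,0,0]},{"delta_pos":[0,0,0],"dr":[0,0,0]},{"delta_pos":[0,0,0],"dr":[0,0,0]}]' 
python3 -c "
from k import *
O=(.5044,.1795,.1683)
for h in (.031,.1,.12): print(ikn(*tool(h,0,0,25,O),[.9,.1,-.5,.2,-1.1,-2])[0].round(2))
go(*tool(.11,0,0,25,O),18)
ims=[]
for c,X in(('side',[.55,-.3,.05]),('side',[.5,.18,.16]),('top',[.5,.18,.16]),('top',[.55,-.3,.0])):
    f=grab_frame(c)[:,:,::-1];x,y=np.int32(proj(c,X))-[25,25];ims.append(cv2.resize(f[y:y+50,x:x+50],None,fx=6,fy=6,interpolation=2))
cv2.imwrite('pics/p6.png',np.vstack([np.hstack(ims[:2]),np.hstack(ims[2:])]))"
```

```text
t: 15.85
eef_pos: [0.5515, -0.3344, 0.0638]
ee_rot: [-3.14, -0.524, -2.445]
force: [-1.1, 3.1, 6.8]
width: 0.0157
gripper_force: 60.0
t: 16.45
eef_pos: [0.5512, -0.3343, 0.0631]
ee_rot: [-3.14, -0.524, -2.445]
force: [-0.1, 0.0, -0.3]
width: 0.0578
gripper_force: 0.0
t: 17.35
eef_pos: [0.5514, -0.3342, 0.2296]
ee_rot: [-3.139, -0.522, -2.446]
force: [0.5, -1.1, -1.1]
width: 0.0877
gripper_force: 0.0
[ 0.9   0.1  -0.6   0.31 -0.94 -2.07]
[ 0.96  0.   -0.55  0.28 -1.1  -2.07]
[ 0.98 -0.02 -0.53  0.27 -1.15 -2.08]
shift [-0.188, 0.938, 0.063] turn [0.42, -1.86, -0.11] x 18 | q [0.97, -0.01, -0.54, 0.27, -1.13, -2.07] cost 2.9e-21 marg 0.484 | F neck [-0.2 -1.1 -1.1] Mn [ 0.84 -1.55 -0.54] w 0.0877 gf 0.0 t 17.4
```

View pics/p6.png

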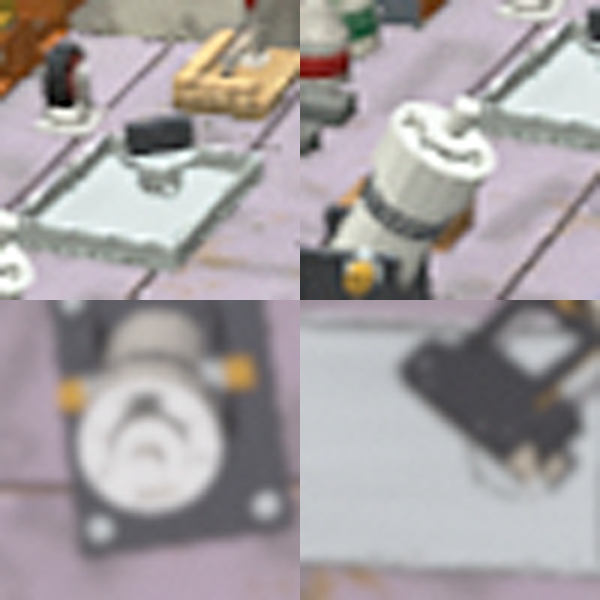

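Top left shows the cap standing upright in the tray. Top right shows the element's stub raised above the rim. Back to the housing for the element.

```bash

python3 -m handwheel '[{"delta_pos":[-0.188,0.938,0.163],"dr":[0.42,-1.86,-0.11]},{"delta_pos":[-0.188,0.938,0.163],"dr":[0.42,-1.86,-0.11]},{"delta_pos":[-0.188,0.938,0.163],"dr":[0.42,-1.86,-0.11]},{"delta_pos":[-0.188,0.938,0.163],"dr":[0.42,-1.86,-0.11]},{"delta_pos":[-0.188,0.938,0.163],"dr":[0.42,-1.86,-0.11]},{"delta_pos":[-0.188,0.938,0.163],"dr":[0.42,-1.86,-0.11]},{"delta_pos":[-0.188,0.938,0.163],"dr":[0.42,-1.86,-0.11]},{"delta_pos":[-0.188,0.938,0.163],"dr":[0.42,-1.86,-0.11]},{"delta_pos":[-0.188,0.938,0.163],"dr":[0.42,-1.86,-0.11]}]' -1 >/dev/null
python3 -m handwheel '[{"delta_pos":[-0.188,0.938,0],"dr":[0.42,-1.86,-0.11]},{"delta_pos":[-0.188,0.938,0],"dr":[0.42,-1.86,-0.11]},{"delta_pos":[-0.188,0.938,0],"dr":[0.42,-1.86,-0.11]},{"delta_pos":[-0.188,0.938,0],"dr":[0.42,-1.86,-0.11]},{"delta_pos":[-0.188,0.938,0],"dr":[0.42,-1.86,-0.11]},{"delta_pos":[-0.188,0.938,0],"dr":[0.42,-1.86,-0.11]},{"delta_pos":[-0.188,0.938,0],"dr":[0.42,-1.86,-0.11]},{"delta_pos":[-0.188,0.938,0],"dr":[0.42,-1.86,-0.11]},{"delta_pos":[-0.188,0.938,0],"dr":[0.42,-1.86,-0.11]},{"delta_pos":[0,0,0],"dr":[0,0,0]}]' >/dev/null
python3 -m handwheel '[{"delta_pos":[0,0,0],"dr":[0,0,0]},{"delta_pos":[0,0,0],"dr":[0,0,0]}]' >/dev/null
python3 -c "
from k import *
go(*tool(.0315,0,0,25,(.5044,.1795,.1683)),6)"
```

```text
shift [0.217, 0.032, -0.424] turn [0.02, -0.02, 0.02] x 6 | q [0.9, 0.1, -0.6, 0.31, -0.94, -2.07] cost 2.4e-24 marg 0.416 | F neck [ 0.  -0.9  0.2] Mn [ 0.65  0.29 -0.38] w 0.0878 gf 0.0 t 19.6
```

```bash

python3 -m handwheel '[{"delta_pos":[0.217,0.032,-0.424],"dr":[0,0,0]},{"delta_pos":[0.217,0.032,-0.424],"dr":[0,0,0]},{"delta_pos":[0.217,0.032,-0.424],"dr":[0,0,0]},{"delta_pos":[0.217,0.032,-0.424],"dr":[0,0,0]},{"delta_pos":[0.217,0.032,-0.424],"dr":[0,0,0]},{"delta_pos":[0.217,0.032,-0.424],"dr":[0,0,0]},{"delta_pos":[0,0,0],"dr":[0,0,0]},{"delta_pos":[0,0,0],"dr":[0,0,0]}]' 
python3 -m handwheel '[{"delta_pos":[0,0,0],"dr":[0,0,0]},{"delta_pos":[0,0,0],"dr":[0,0,0]},{"delta_pos":[0,0,0],"dr":[0,0,0]},{"delta_pos":[0,0,0],"dr":[0,0,0]},{"delta_pos":[0,0,0],"dr":[0,0,0]},{"delta_pos":[0,0,0],"dr":[0,0,0]},{"delta_pos":[0,0,0],"dr":[0,0,0]},{"delta_pos":[0,0,0],"dr":[0,0,0]},{"delta_pos":[0,0,0],"dr":[0,0,0]},{"delta_pos":[0,0,0],"dr":[0,0,0]}]' 1 10 >/dev/null
python3 -m handwheel '[{"delta_pos":[0,0,0],"dr":[0,0,0]},{"delta_pos":[0,0,0],"dr":[0,0,0]},{"delta_pos":[0,0,0],"dr":[0,0,0]},{"delta_pos":[0,0,0],"dr":[0,0,0]}]' 1 10
python3 -c "
from k import *
go(*tool(.0315,0,0,25,(.5044,.1795,.1683)),1);s=get_state();C=R.from_euler('xyz',s['ee_rot']).as_matrix();print('tool F',C.T@s['force'],'M',C.T@s['moment'])
f=grab_frame('side')[:,:,::-1];x,y=np.int32(proj('side',[.5,.18,.18]))-[25,25];a=cv2.resize(f[y:y+50,x:x+50],None,fx=8,fy=8,interpolation=2);cv2.imwrite('pics/p7.png',a)"
```

```text
t: 20.45
eef_pos: [0.4889, 0.177, 0.1958]
ee_rot: [-2.888, 0.023, -2.547]
force: [0.5, -0.5, 0.5]
width: 0.0873
gripper_force: 0.0
t: 21.85
eef_pos: [0.4889, 0.1781, 0.1959]
ee_rot: [-2.889, 0.025, -2.545]
force: [-0.5, 2.1, -0.1]
width: 0.0177
gripper_force: 10.0
shift [-0.003, -0.021, -0.011] turn [0.05, -0.08, 0.09] x 1 | q [0.9, 0.1, -0.6, 0.31, -0.94, -2.07] cost 8.1e-23 marg 0.416 | F neck [-0.2  2.1 -0. ] Mn [ 1.17  0.19 -0.54] w 0.0177 gf 10.0 t 21.9
tool F [-0.77510178  1.95229273 -0.33759828] M [-1.23819373 -0.41761618  0.01654206]
```

View pics/p7.png

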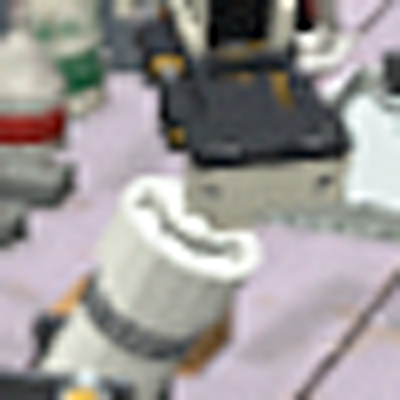

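The fingers are closed on the stub (width 17.7 mm), so I'll draw the element out along the axis.

```bash

python3 -m handwheel '[{"delta_pos":[0,0,0],"dr":[0,0,0]},{"delta_pos":[0,0,0],"dr":[0,0,0]},{"delta_pos":[-0.174,-0.022,0.303],"dr":[0,0,0]},{"delta_pos":[-0.174,-0.022,0.303],"dr":[0,0,0]},{"delta_pos":[-0.174,-0.022,0.303],"dr":[0,0,0]}]' 1 60
python3 -m handwheel '[{"delta_pos":[-0.174,-0.022,0.303],"dr":[0,0,0]},{"delta_pos":[-0.174,-0.022,0.303],"dr":[0,0,0]},{"delta_pos":[-0.174,-0.022,0.303],"dr":[0,0,0]},{"delta_pos":[-0.174,-0.022,0.303],"dr":[0,0,0]},{"delta_pos":[-0.174,-0.022,0.303],"dr":[0,0,0]},{"delta_pos":[0,0,0.5],"dr":[0,0,0]},{"delta_pos":[0,0,0],"dr":[0,0,0]},{"delta_pos":[0,0,0],"dr":[0,0,0]}]'
python3 - <<'E'
from k import *
s=get_state()
for phi in range(-120,80,20):
    q,c=ikn(*place(.557,-.23,.09,phi,25),s["q"]+[-.9,0,0,0,0,0])
    print(phi,q.round(2),"%.0e"%c,np.minimum(q-lo,hi-q).min().round(2))
go(*place(.557,-.23,.23,0,25),16)
go(*place(.557,-.23,.23,30,25),16)
E
```

```text
t: 22.4
eef_pos: [0.4725, 0.1757, 0.2241]
ee_rot: [-2.889, 0.024, -2.546]
force: [0.5, 0.4, -1.3]
width: 0.0166
gripper_force: 59.9
t: 23.2
eef_pos: [0.4468, 0.1727, 0.2836]
ee_rot: [-2.889, 0.025, -2.545]
force: [-0.3, 0.0, -1.3]
width: 0.0169
gripper_force: 59.9
-120 [-0.36  0.41 -0.22 -0.54 -0.94 -2.99] 8e-21 0.04
-100 [-0.35  0.48 -0.11 -0.48 -1.11 -2.72] 3e-21 0.31
-80 [-0.32  0.53 -0.03 -0.4  -1.25 -2.48] 4e-18 0.55
-60 [-0.26  0.58  0.03 -0.31 -1.35 -2.24] 3e-23 0.79
-40 [-0.2   0.61  0.04 -0.21 -1.4  -2.  ] 1e-21 1.03
-20 [-0.13  0.61  0.01 -0.09 -1.4  -1.76] 4e-21 1.03
0 [-0.05  0.6  -0.06  0.02 -1.35 -1.53] 8e-21 0.96
20 [ 0.02  0.56 -0.18  0.15 -1.25 -1.32] 1e-21 0.84
40 [ 0.08  0.51 -0.32  0.28 -1.12 -1.12] 5e-23 0.7
60 [ 0.12  0.44 -0.49  0.43 -0.95 -0.95] 4e-20 0.53
shift [0.23, -0.839, -0.112] turn [0.38, 1.86, -2.27] x 16 | q [-0.05, 0.5, 0.13, 0.02, -1.63, -1.52] cost 8.9e-19 marg 1.124 | F neck [-0.9  0.1 -1. ] Mn [ 0.74  0.4  -0.39] w 0.0169 gf 59.9 t 23.2
shift [0.23, -0.839, -0.112] turn [-0.12, 1.87, -0.44] x 16 | q [0.05, 0.43, -0.06, 0.19, -1.48, -1.16] cost 3.1e-25 marg 0.963 | F neck [-0.9  0.1 -1. ] Mn [ 0.74  0.4  -0.39] w 0.0169 gf 59.9 t 23.2
```

```bash

python3 -m handwheel '[{"delta_pos":[0.1,-0.839,0.15],"dr":[0,0,0]},{"delta_pos":[0.23,-0.839,0],"dr":[0,0,0]},{"delta_pos":[0.23,-0.839,0],"dr":[-0.14,2.14,-0.5]},{"delta_pos":[0.23,-0.839,0],"dr":[-0.14,2.14,-0.5]},{"delta_pos":[0.23,-0.839,0],"dr":[-0.14,2.14,-0.5]},{"delta_pos":[0.23,-0.839,0],"dr":[-0.14,2.14,-0.5]},{"delta_pos":[0.23,-0.839,0],"dr":[-0.14,2.14,-0.5]},{"delta_pos":[0.23,-0.839,0],"dr":[-0.14,2.14,-0.5]},{"delta_pos":[0.23,-0.839,0],"dr":[-0.14,2.14,-0.5]}]' >/dev/null
python3 -m handwheel '[{"delta_pos":[0.23,-0.839,-0.2],"dr":[-0.14,2.14,-0.5]},{"delta_pos":[0.23,-0.839,-0.2],"dr":[-0.14,2.14,-0.5]},{"delta_pos":[0.23,-0.839,-0.2],"dr":[-0.14,2.14,-0.5]},{"delta_pos":[0.23,-0.839,-0.2],"dr":[-0.14,2.14,-0.5]},{"delta_pos":[0.23,-0.839,-0.2],"dr":[-0.14,2.14,-0.5]},{"delta_pos":[0.23,-0.839,-0.2],"dr":[-0.14,2.14,-0.5]},{"delta_pos":[0.36,-0.839,-0.2],"dr":[-0.14,2.14,-0.5]},{"delta_pos":[0,0,0],"dr":[0,0,0]},{"delta_pos":[0,0,0],"dr":[0,0,0]},{"delta_pos":[0,0,0],"dr":[0,0,0]}]' 
python3 - <<'E'
from k import *
go(*place(.557,-.23,.105,30,25),5)
ims=[]
for c,X in(('side',[.557,-.23,.17]),('top',[.557,-.25,.1])):
    f=grab_frame(c)[:,:,::-1];x,y=np.int32(proj(c,X))-[25,30];ims.append(cv2.resize(f[y:y+60,x:x+50],None,fx=8,fy=8,interpolation=2))
    print([(np.round(d["location"],1).tolist(),round(d["conf"],2)) for d in mark_of(c,"element")])
cv2.imwrite('pics/p8.png',np.hstack(ims))
E
```

```text
t: 25.1
eef_pos: [0.5572, -0.2297, 0.2457]
ee_rot: [-3.141, -0.439, -2.617]
force: [0.4, -0.3, -0.7]
width: 0.0163
gripper_force: 59.9
shift [-0.001, -0.002, -0.938] turn [0.02, -0.03, -0.02] x 5 | q [0.05, 0.52, -0.23, 0.21, -1.22, -1.21] cost 1.4e-21 marg 0.79 | F neck [-0.  -0.4 -0.8] Mn [ 0.63 -1.56 -0.29] w 0.0163 gf 59.9 t 25.1
[([334.8, 176.1], 0.55)]
[([390.1, 177.1], 0.52), ([264.6, 192.9], 0.32)]
```

View pics/p8.png

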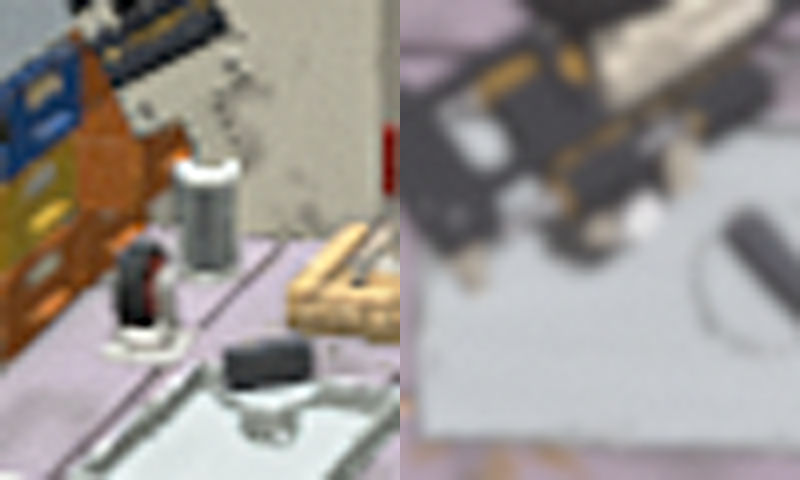

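The side view shows the element hanging upright at about (207,215) in the crop, over the near half of the tray and clear of the cap. Lowering until contact.

```bash

python3 -m handwheel '[{"delta_pos":[0,0,-0.93],"dr":[0,0,0]},{"delta_pos":[0,0,-0.93],"dr":[0,0,0]},{"delta_pos":[0,0,-0.93],"dr":[0,0,0]},{"delta_pos":[0,0,-0.93],"dr":[0,0,0]},{"delta_pos":[0,0,-0.93],"dr":[0,0,0]},{"delta_pos":[0,0,0],"dr":[0,0,0]},{"delta_pos":[0,0,0],"dr":[0,0,0]}]' | sed -n '2p;4p'
python3 -m handwheel '[{"delta_pos":[0,0,-0.1],"dr":[0,0,0]},{"delta_pos":[0,0,0],"dr":[0,0,0]},{"delta_pos":[0,0,0],"dr":[0,0,0]}]'| sed -n '2p;4p'
python3 -m handwheel '[{"delta_pos":[0,0,-0.07],"dr":[0,0,0]},{"delta_pos":[0,0,0],"dr":[0,0,0]},{"delta_pos":[0,0,0],"dr":[0,0,0]}]'| sed -n '2p;4p'
python3 -m handwheel '[{"delta_pos":[0,0,-0.04],"dr":[0,0,0]},{"delta_pos":[0,0,0],"dr":[0,0,0]},{"delta_pos":[0,0,0],"dr":[0,0,0]}]'| sed -n '2p;4p'
python3 -c "
from k import *
X=tri((334.8,176.1),(390.1,177.1));print(X)"
```

```text
eef_pos: [0.5577, -0.2299, 0.1074]
force: [0.2, -0.1, 0.2]
eef_pos: [0.5579, -0.23, 0.1046]
force: [-0.6, 0.2, -1.1]
eef_pos: [0.5574, -0.23, 0.1015]
force: [-0.2, 0.7, -0.6]
eef_pos: [0.5574, -0.2301, 0.1002]
force: [-0.2, 0.2, -1.0]
[ 0.54799751 -0.2228062   0.16107078]
```

```bash

for i in 1; do
python3 -m handwheel '[{"delta_pos":[0,0,-0.04],"dr":[0,0,0]},{"delta_pos":[0,0,0],"dr":[0,0,0]},{"delta_pos":[0,0,0],"dr":[0,0,0]}]'| sed -n '2p;4p'
python3 -m handwheel '[{"delta_pos":[0,0,-0.04],"dr":[0,0,0]},{"delta_pos":[0,0,0],"dr":[0,0,0]},{"delta_pos":[0,0,0],"dr":[0,0,0]}]'| sed -n '2p;4p'
python3 -m handwheel '[{"delta_pos":[0,0,-0.04],"dr":[0,0,0]},{"delta_pos":[0,0,0],"dr":[0,0,0]},{"delta_pos":[0,0,0],"dr":[0,0,0]}]'| sed -n '2p;4p'
done
```

```text
eef_pos: [0.5574, -0.23, 0.099]
force: [-0.7, -0.0, -0.7]
eef_pos: [0.5576, -0.2301, 0.0982]
force: [0.5, 0.1, 2.3]
eef_pos: [0.5578, -0.2302, 0.0982]
force: [-1.1, 1.6, 9.3]
```

```bash

python3 -m handwheel '[{"delta_pos":[0,0,0.03],"dr":[0,0,0]},{"delta_pos":[0,0,0],"dr":[0,0,0]},{"delta_pos":[0,0,0],"dr":[0,0,0]},{"delta_pos":[0,0,0],"dr":[0,0,0]}]' 1 3
python3 -m handwheel '[{"delta_pos":[0,0,0],"dr":[0,0,0]},{"delta_pos":[0,0,0],"dr":[0,0,0]},{"delta_pos":[0,0,0],"dr":[0,0,0]},{"delta_pos":[0,0,0],"dr":[0,0,0]},{"delta_pos":[0,0,0],"dr":[0,0,0]},{"delta_pos":[0,0,0],"dr":[0,0,0]},{"delta_pos":[0,0,0],"dr":[0,0,0]}]' -0.1 3
python3 -m handwheel '[{"delta_pos":[0,0,0.2],"dr":[0,0,0]},{"delta_pos":[0,0,0.4],"dr":[0,0,0]},{"delta_pos":[0,0,0.8],"dr":[0,0,0]},{"delta_pos":[0,0,0.9],"dr":[0,0,0]},{"delta_pos":[0,0,0.9],"dr":[0,0,0]},{"delta_pos":[0,0,0.9],"dr":[0,0,0]},{"delta_pos":[0,0,0.9],"dr":[0,0,0]},{"delta_pos":[0,0,0],"dr":[0,0,0]},{"delta_pos":[0,0,0],"dr":[0,0,0]},{"delta_pos":[0,0,0],"dr":[0,0,0]}]'
python3 - <<'E'
from k import *
ims=[]
for c,X in(('side',[.557,-.28,.05]),('top',[.557,-.28,.05])):
    f=grab_frame(c)[:,:,::-1];x,y=np.int32(proj(c,X))-[30,27];ims.append(cv2.resize(f[y:y+54,x:x+60],None,fx=6.6,fy=6.6,interpolation=2))
cv2.imwrite('pics/p9.png',np.hstack(ims))
E
```

```text
t: 28.2
eef_pos: [0.5575, -0.23, 0.0979]
ee_rot: [-3.141, -0.439, -2.617]
force: [0.2, 1.3, 5.0]
width: 0.0181
gripper_force: 3.0
t: 28.9
eef_pos: [0.5574, -0.23, 0.0976]
ee_rot: [-3.141, -0.439, -2.617]
force: [0.0, -0.1, 0.2]
width: 0.0481
gripper_force: 0.0
t: 29.9
eef_pos: [0.5571, -0.2299, 0.2474]
ee_rot: [-3.141, -0.439, -2.617]
force: [0.2, 0.0, 0.2]
width: 0.0483
gripper_force: 0.0
```

View pics/p9.png

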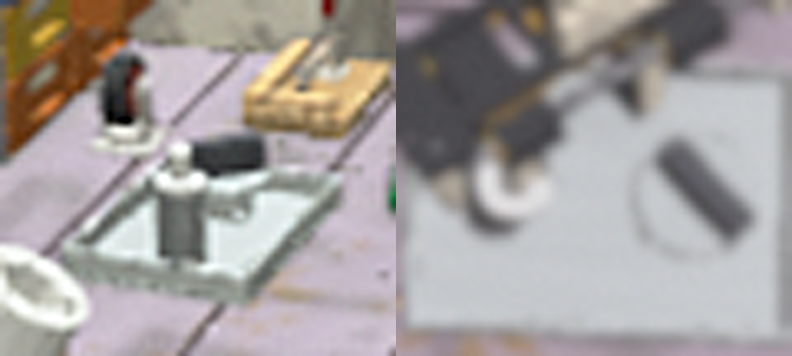

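The side view shows the element standing upright on its foot at about (183,215), with the cap standing beside it at about (230,170). Both are in the tray and the gripper is clear.

```bash
python3 -c "
from station import *
print(job_done())"
```

```text
the job is handed in; nothing more can be done
None
```

The job is handed in: the cap and the strainer element both stand upright and released in the tray at about 30 s of the 70 s allowed, and nothing else on the table was touched as far as I could see; no verdict came back.

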